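# Change the spin table over to the next vials

### The arm

A 6-joint arm with a two-finger parallel gripper is mounted at the origin on the work surface. World frame = base frame: x ahead of the robot, y to its left, z up, the work surface at z = 0. Lengths are in mm, angles in rad, forces in N, time in s.
With the tool pointing down it reaches from about 350 to 875 mm from the base axis. Payload 4.2 kg.
Tool frame: the origin (TCP) lies at the very end of the fingers, on their centre line; the grasp point (between the pads) lies 19 mm behind it; z points along the fingers, y is the direction in which the jaws open and shut (so a half turn about z gives the same grasp; the last joint's range is limited). The gripper opens to 85 mm and grips with 20 to 120 N. Pads are 22 mm wide; open, the fingers measure 114 mm over their backs; the gripper's body (76 mm by 85 mm) begins 54 mm behind the grasp point. The pads swing forward as they close: fully open they stand 13 mm farther back than shut.
Start: joints at [-1.086, 0.385, 0.008, 0, -1.194, -0.259], TCP at [139.946, -609.109, 231.312] pointing down, gripper open.
Joint ranges: [-3.14, 3.14], [-1.21, 2.06], [-1.07, 1.41], [-3.16, 2.05], [-2.99, -0.16], [-3.1, 3.1]. Speed limits (rad/s): [2.79, 2.79, 3.14, 3.14, 3.14, 3.14].

### API

Orientations are given as a unit quaternion [x, y, z, w].
In Python, from bench import arm gives the robot as it stands.
- The arm moves only by the tool apply_moves, never from a script. Its argument "plan" is one flat list of numbers, 5 for each row, row after row: the gripper's target within -1 to 1 (shut at 1, half-way at 0, fully open at -1), then the shift along the world's x, y, z in m, then the turn about the world's z in degrees. A call has 1 to 8 rows; each row is the pose to reach, as a shift and turn from the pose commanded when the call began; what a row does not reach only later rows make up. A row lasts 1/12 s, in which the tool goes at most 41.7 mm and 7.16 degrees, less where a joint would pass 70% of its speed; a pose out of reach is approached as far as the arm can. A call with a gripper value outside its range is refused whole. The fingers move at their own pace and stop on an object; the grip force is fixed at half the most. Time passes only in rows, so rows that repeat a pose let the fingers close. It gives the time, the measured TCP pose, the force and the opening at its end, in the units of the state.
- arm.read_state(): the state, without advancing time (a new reading comes with each control period).
- arm.get_image(name): name is "scene" or "top" or "wrist"; returns a dict with "color" (400x640x3 uint8, red, green, blue), "range_z" (400x640 float32, mm along the optical axis (not along the pixel's ray), 0 where there is no reading), "camera_matrix" (3x3 intrinsics, pixels), "camera_from_world" (4x4, takes a point from world to camera coordinates); the wrist camera has in their place "mount" (4x4, takes a point from camera to tool coordinates, whose origin is the TCP and whose axes are the flange's). Camera axes: x right, y down, z forward; pixel columns grow to the right and rows downward; lengths in mm; the calibration is good to about 2 mm. A picture is of the moment at which its call begins: read the wrist's pose just before it.
- arm.job_done(): hands the job in, once; it reports no verdict.
The state is a dict: "clock": time; "joints": joint angles; "joint_vel": joint speeds; "joint_efforts": joint torques, N m; "position": TCP position; "ee_rot": TCP orientation; "contact_force": force on the tool from outside, world axes, zero at the start; "wrist_torque": the same for the moment, N m; "gripper_width": finger opening in mm.
Only numpy, scipy, OpenCV 4.12 (cv2) and the standard library are available. Lean on these libraries where they do the work, as an engineer would, in place of code of your own. Each camera call takes 0.05 s, during which the arm holds its last target.

### The job

Change the spin table over to the next vial size: first stop it with the red mushroom button, so that the button stays down; then clear the vials left on it by standing them upright in the white tray with the others. Then press every blue spin chuck from the parts mat fully home onto a tapered spindle of its own, any free one, until its foot meets the metal shoulder and friction holds it. Only when all this is done, turn the red button clockwise so that it springs up again; do not disturb the tape roll, the spray bottle or the red card pack.

Things in the scene. Friction and masses are not known exactly. Their poses are not given: they have to be found in the camera images.
- spin_table: Low stainless spin table for vial inspection, fixed to the bench: plinth 250 (x) x 400 (y) x 60 mm high. Origin: centre of its underside, on the bench; z up. Its flat top (deck) is 60 mm above the bench. Four tapered spindles stand on its right (-y) half, the yellow stop switch at front left, leftover vials (1 or 2) on its deck at far left.
- spindle1 (a point): Tapered spindle pointing straight up. Point: centre of the top of its aluminium shoulder (62 mm across, 12 mm above the deck). From there a dark split spring-steel taper rises 41 mm: 28 mm across at the shoulder, 23 mm near its rounded tip. A chuck is fully home when its foot meets the shoulder (its centre 35 mm above this point). Neighbours are 100 to 104 mm apart.
- spindle2 (a point): Tapered spindle pointing straight up. Point: centre of the top of its aluminium shoulder (62 mm across, 12 mm above the deck). From there a dark split spring-steel taper rises 41 mm: 28 mm across at the shoulder, 23 mm near its rounded tip. A chuck is fully home when its foot meets the shoulder (its centre 35 mm above this point). Neighbours are 100 to 104 mm apart.
- spindle3 (a point): Tapered spindle pointing straight up. Point: centre of the top of its aluminium shoulder (62 mm across, 12 mm above the deck). From there a dark split spring-steel taper rises 41 mm: 28 mm across at the shoulder, 23 mm near its rounded tip. A chuck is fully home when its foot meets the shoulder (its centre 35 mm above this point). Neighbours are 100 to 104 mm apart.
- spindle4 (a point): Tapered spindle pointing straight up. Point: centre of the top of its aluminium shoulder (62 mm across, 12 mm above the deck). From there a dark split spring-steel taper rises 41 mm: 28 mm across at the shoulder, 23 mm near its rounded tip. A chuck is fully home when its foot meets the shoulder (its centre 35 mm above this point). Neighbours are 100 to 104 mm apart.
- stop (a joint): Travel of the red mushroom stop button in m: 0 = up (table running), 0.008 = fully down. It needs up to about 9 N of push over its 8 mm travel, latches by itself when pushed at least 7.2 mm down, then stays down at about 0.007 when let go. Turning its head clockwise unlatches it, and once let go of it springs up to 0.
- stop_head (a joint): Angle in rad by which the red button's head is turned clockwise seen from above: 0 to 0.9. Turned by more than about 0.45 while latched it comes unlatched. A weak spring turns it back to 0 when let go (about 0.03 N m).
- stop_top (a point): Centre of the top face of the red mushroom head (44 mm across, side wall 18 mm tall, vertical axis) on its yellow box (80 x 80 x 50 mm, standing on the deck). With the button up the top is 41 mm above the yellow box, the head's underside 23 mm above it; 8 mm less when pressed. Under the head is a black collar 33 mm across and 14 mm tall.
- vial_tray: White tray, fixed, 220 (x) x 180 (y) mm outside, rim 24 mm high, walls and floor 4 mm. Origin: centre of its underside; z up. Eight green-capped vials stand fixed in its half towards its own +x (two rows, filling x from 20 to 105 mm). The free half reaches from x = -106 to x = 18 mm, y = -86 to 86 mm. It may stand to the left or to the right of the spin table.
- parts_mat: Flat white mat with two green lines, fixed, 220 (x) x 180 (y) x 3 mm. Origin: centre of its underside; z up. The chucks stand on it at first. It stands on the other side from the white tray.
- chuck1_mid (a point): Blue spin chuck, upright: foot flange 60 mm across, 12 mm high, body above 46 mm across; 70 mm tall, 150 g. Point: on its axis, 35 mm above its foot; z up. Tapered socket below (27 mm across at the mouth, 44 mm deep), closed on top. Let down lightly on a spindle it sticks 4 to 7 mm above the shoulder; pressing home takes 12 to 20 N, pulling off about 10 N. 3 or 4 present, others read None.
- chuck2_mid (a point): Blue spin chuck, upright: foot flange 60 mm across, 12 mm high, body above 46 mm across; 70 mm tall, 150 g. Point: on its axis, 35 mm above its foot; z up. Tapered socket below (27 mm across at the mouth, 44 mm deep), closed on top. Let down lightly on a spindle it sticks 4 to 7 mm above the shoulder; pressing home takes 12 to 20 N, pulling off about 10 N. 3 or 4 present, others read None.
- chuck3_mid (a point): Blue spin chuck, upright: foot flange 60 mm across, 12 mm high, body above 46 mm across; 70 mm tall, 150 g. Point: on its axis, 35 mm above its foot; z up. Tapered socket below (27 mm across at the mouth, 44 mm deep), closed on top. Let down lightly on a spindle it sticks 4 to 7 mm above the shoulder; pressing home takes 12 to 20 N, pulling off about 10 N. 3 or 4 present, others read None.
- chuck4_mid (a point): Blue spin chuck, upright: foot flange 60 mm across, 12 mm high, body above 46 mm across; 70 mm tall, 150 g. Point: on its axis, 35 mm above its foot; z up. Tapered socket below (27 mm across at the mouth, 44 mm deep), closed on top. Let down lightly on a spindle it sticks 4 to 7 mm above the shoulder; pressing home takes 12 to 20 N, pulling off about 10 N. 3 or 4 present, others read None.
- vial1_mid (a point): Leftover glass vial with green cap, upright, 42 mm across its body (up to 48 mm above its foot), cap 32 mm across, 73 mm tall, about 110 g. The point is its centre, 36.5 mm above its foot; z along its axis, upwards. 1 or 2 are present; an absent one reads None always.
- vial2_mid (a point): Leftover glass vial with green cap, upright, 42 mm across its body (up to 48 mm above its foot), cap 32 mm across, 73 mm tall, about 110 g. The point is its centre, 36.5 mm above its foot; z along its axis, upwards. 1 or 2 are present; an absent one reads None always.
- tape_roll: Bystander: roll of green tape lying flat, 90 mm across, 24 mm high. Origin: centre of its underside. Leave alone.
- spray_bottle: Bystander: white and blue spray bottle, 65 mm across, 173 mm tall. Origin: centre of its underside. Leave alone.
- card_pack: Bystander: pack of red cards, 80 x 100 x 28 mm. Origin: centre of its underside. Leave alone.

How it is judged (in metres and radians):
On the way, in this order (a step that is already met when the one before it is completed fails the run):
1. the red stop button is pressed down and latched while the leftover vials are still on the spin table (value of joint stop above 0.0055 m and contact force between the fingers and stop_head below 0.5 N and distance of each of vial1_mid, vial2_mid from where it was at the start of the episode below 0.03 m), for 0.2 s.
2. with the button still down, every leftover vial stands in the white tray (value of joint stop above 0.0055 m and x of vial1_mid in the frame of vial_tray between -0.09 and 0.09 m and y of vial1_mid in the frame of vial_tray between -0.07 and 0.07 m and z of each of vial1_mid, vial2_mid in the frame of vial_tray below 0.047 m and angle between each of vial1_mid, vial2_mid's own z axis and vertical below 0.1 rad and x of vial2_mid in the frame of vial_tray between -0.09 and 0.09 m and y of vial2_mid in the frame of vial_tray between -0.07 and 0.07 m), for 0.3 s.
3. with the button still down, every chuck is pressed fully home on a spindle (value of joint stop above 0.0055 m and ((horizontal distance between chuck1_mid and spindle1 below 0.004 m and z of chuck1_mid in the frame of spindle1 between 0.03 and 0.0365 m and angle between chuck1_mid's own z axis and vertical below 0.06 rad) or (horizontal distance between chuck1_mid and spindle2 below 0.004 m and z of chuck1_mid in the frame of spindle2 between 0.03 and 0.0365 m and angle between chuck1_mid's own z axis and vertical below 0.06 rad) or (horizontal distance between chuck1_mid and spindle3 below 0.004 m and z of chuck1_mid in the frame of spindle3 between 0.03 and 0.0365 m and angle between chuck1_mid's own z axis and vertical below 0.06 rad) or (horizontal distance between chuck1_mid and spindle4 below 0.004 m and z of chuck1_mid in the frame of spindle4 between 0.03 and 0.0365 m and angle between chuck1_mid's own z axis and vertical below 0.06 rad)) and ((horizontal distance between chuck2_mid and spindle1 below 0.004 m and z of chuck2_mid in the frame of spindle1 between 0.03 and 0.0365 m and angle between chuck2_mid's own z axis and vertical below 0.06 rad) or (horizontal distance between chuck2_mid and spindle2 below 0.004 m and z of chuck2_mid in the frame of spindle2 between 0.03 and 0.0365 m and angle between chuck2_mid's own z axis and vertical below 0.06 rad) or (horizontal distance between chuck2_mid and spindle3 below 0.004 m and z of chuck2_mid in the frame of spindle3 between 0.03 and 0.0365 m and angle between chuck2_mid's own z axis and vertical below 0.06 rad) or (horizontal distance between chuck2_mid and spindle4 below 0.004 m and z of chuck2_mid in the frame of spindle4 between 0.03 and 0.0365 m and angle between chuck2_mid's own z axis and vertical below 0.06 rad)) and ((horizontal distance between chuck3_mid and spindle1 below 0.004 m and z of chuck3_mid in the frame of spindle1 between 0.03 and 0.0365 m and angle between chuck3_mid's own z axis and vertical below 0.06 rad) or (horizontal distance between chuck3_mid and spindle2 below 0.004 m and z of chuck3_mid in the frame of spindle2 between 0.03 and 0.0365 m and angle between chuck3_mid's own z axis and vertical below 0.06 rad) or (horizontal distance between chuck3_mid and spindle3 below 0.004 m and z of chuck3_mid in the frame of spindle3 between 0.03 and 0.0365 m and angle between chuck3_mid's own z axis and vertical below 0.06 rad) or (horizontal distance between chuck3_mid and spindle4 below 0.004 m and z of chuck3_mid in the frame of spindle4 between 0.03 and 0.0365 m and angle between chuck3_mid's own z axis and vertical below 0.06 rad)) and ((horizontal distance between chuck4_mid and spindle1 below 0.004 m and z of chuck4_mid in the frame of spindle1 between 0.03 and 0.0365 m and angle between chuck4_mid's own z axis and vertical below 0.06 rad) or (horizontal distance between chuck4_mid and spindle2 below 0.004 m and z of chuck4_mid in the frame of spindle2 between 0.03 and 0.0365 m and angle between chuck4_mid's own z axis and vertical below 0.06 rad) or (horizontal distance between chuck4_mid and spindle3 below 0.004 m and z of chuck4_mid in the frame of spindle3 between 0.03 and 0.0365 m and angle between chuck4_mid's own z axis and vertical below 0.06 rad) or (horizontal distance between chuck4_mid and spindle4 below 0.004 m and z of chuck4_mid in the frame of spindle4 between 0.03 and 0.0365 m and angle between chuck4_mid's own z axis and vertical below 0.06 rad))), for 0.3 s.
At the end, for the whole second after the job is handed in: The red button is up again (within 2 mm); every chuck sits upright on a spindle of its own, centred within 4 mm and its foot within 1.5 mm of the shoulder; every leftover vial stands upright inside the white tray; everything at rest (value of joint stop below 0.002 m and ((horizontal distance between chuck1_mid and spindle1 below 0.004 m and z of chuck1_mid in the frame of spindle1 between 0.03 and 0.0365 m and angle between chuck1_mid's own z axis and vertical below 0.06 rad) or (horizontal distance between chuck1_mid and spindle2 below 0.004 m and z of chuck1_mid in the frame of spindle2 between 0.03 and 0.0365 m and angle between chuck1_mid's own z axis and vertical below 0.06 rad) or (horizontal distance between chuck1_mid and spindle3 below 0.004 m and z of chuck1_mid in the frame of spindle3 between 0.03 and 0.0365 m and angle between chuck1_mid's own z axis and vertical below 0.06 rad) or (horizontal distance between chuck1_mid and spindle4 below 0.004 m and z of chuck1_mid in the frame of spindle4 between 0.03 and 0.0365 m and angle between chuck1_mid's own z axis and vertical below 0.06 rad)) and ((horizontal distance between chuck2_mid and spindle1 below 0.004 m and z of chuck2_mid in the frame of spindle1 between 0.03 and 0.0365 m and angle between chuck2_mid's own z axis and vertical below 0.06 rad) or (horizontal distance between chuck2_mid and spindle2 below 0.004 m and z of chuck2_mid in the frame of spindle2 between 0.03 and 0.0365 m and angle between chuck2_mid's own z axis and vertical below 0.06 rad) or (horizontal distance between chuck2_mid and spindle3 below 0.004 m and z of chuck2_mid in the frame of spindle3 between 0.03 and 0.0365 m and angle between chuck2_mid's own z axis and vertical below 0.06 rad) or (horizontal distance between chuck2_mid and spindle4 below 0.004 m and z of chuck2_mid in the frame of spindle4 between 0.03 and 0.0365 m and angle between chuck2_mid's own z axis and vertical below 0.06 rad)) and ((horizontal distance between chuck3_mid and spindle1 below 0.004 m and z of chuck3_mid in the frame of spindle1 between 0.03 and 0.0365 m and angle between chuck3_mid's own z axis and vertical below 0.06 rad) or (horizontal distance between chuck3_mid and spindle2 below 0.004 m and z of chuck3_mid in the frame of spindle2 between 0.03 and 0.0365 m and angle between chuck3_mid's own z axis and vertical below 0.06 rad) or (horizontal distance between chuck3_mid and spindle3 below 0.004 m and z of chuck3_mid in the frame of spindle3 between 0.03 and 0.0365 m and angle between chuck3_mid's own z axis and vertical below 0.06 rad) or (horizontal distance between chuck3_mid and spindle4 below 0.004 m and z of chuck3_mid in the frame of spindle4 between 0.03 and 0.0365 m and angle between chuck3_mid's own z axis and vertical below 0.06 rad)) and ((horizontal distance between chuck4_mid and spindle1 below 0.004 m and z of chuck4_mid in the frame of spindle1 between 0.03 and 0.0365 m and angle between chuck4_mid's own z axis and vertical below 0.06 rad) or (horizontal distance between chuck4_mid and spindle2 below 0.004 m and z of chuck4_mid in the frame of spindle2 between 0.03 and 0.0365 m and angle between chuck4_mid's own z axis and vertical below 0.06 rad) or (horizontal distance between chuck4_mid and spindle3 below 0.004 m and z of chuck4_mid in the frame of spindle3 between 0.03 and 0.0365 m and angle between chuck4_mid's own z axis and vertical below 0.06 rad) or (horizontal distance between chuck4_mid and spindle4 below 0.004 m and z of chuck4_mid in the frame of spindle4 between 0.03 and 0.0365 m and angle between chuck4_mid's own z axis and vertical below 0.06 rad)) and x of vial1_mid in the frame of vial_tray between -0.09 and 0.09 m and y of vial1_mid in the frame of vial_tray between -0.07 and 0.07 m and z of each of vial1_mid, vial2_mid in the frame of vial_tray below 0.047 m and angle between each of vial1_mid, vial2_mid's own z axis and vertical below 0.1 rad and x of vial2_mid in the frame of vial_tray between -0.09 and 0.09 m and y of vial2_mid in the frame of vial_tray between -0.07 and 0.07 m and linear speed of each of chuck1, chuck2, chuck3, chuck4, vial1, vial2 below 0.03 m/s); the robot touches nothing.
It fails at once if the tape roll is moved by more than 30 mm (distance of tape_roll from where it was at the start of the episode above 0.03 m).
It fails at once if the spray bottle is moved by more than 30 mm (distance of spray_bottle from where it was at the start of the episode above 0.03 m).
It fails at once if the red card pack is moved by more than 30 mm (distance of card_pack from where it was at the start of the episode above 0.03 m).
Of chuck1, chuck2, chuck3, chuck4 only 3 to 4 are there at a start; the rules pass over those that are not, and their reading is None.
Of vial1, vial2 only 1 to 2 are there at a start; the rules pass over those that are not, and their reading is None.
At some moment in a run one of chuck1, chuck2, chuck3, chuck4 may be knocked a few centimetres aside while the robot is not near it.
It also fails if it takes over 210 s, if anything falls off the work surface, if the arm or the gripper's body presses on something with over 40 N, if the wrist force passes 120 N, or if a joint passes its speed limit or range.

## Working session

There is one attempt and no reset: what is moved stays moved. The work goes in short steps, Python scripts to look and compute and a tool call to move; the robot and the scene stay as the last step left them, time stands still between calls to the robot, and variables do not carry over. Pictures are saved under pics/ and viewed, and the job is handed in when it is done.

Besides the shell and the picture viewer there is one more tool, called by a JSON object that holds its "api" and its "payload", one argument or row to a line. apply_moves: Moves the arm, as the interface text tells. Its arguments: {"type":"object","properties":{"plan":{"type":"array","items":{"type":"number"}}},"required":["plan"]}

```bash
ls -la; mkdir -p pics; cat > h.py <<'E'
import numpy as np, cv2
from bench import arm
from scipy.spatial.transform import Rotation as R
def save(name,im): cv2.imwrite('pics/'+name,cv2.cvtColor(im,cv2.COLOR_RGB2BGR))
def cloud(d):
    K=d['camera_matrix'];z=d['range_z'];h,w=z.shape
    u,v=np.meshgrid(np.arange(w),np.arange(h))
    p=np.stack([(u-K[0,2])/K[0,0]*z,(v-K[1,2])/K[1,1]*z,z],-1)
    if 'camera_from_world' in d: T=np.linalg.inv(d['camera_from_world'])
    else:
        s=d['st'];T=np.eye(4);T[:3,:3]=R.from_quat(s['ee_rot']).as_matrix();T[:3,3]=s['position'];T=T@d['mount']
    return p@T[:3,:3].T+T[:3,3],T
def wrist():
    s=arm.read_state();d=arm.get_image('wrist');d['st']=s;return d
E
python3 - <<'E'
from h import *
s=arm.read_state();print(s)
for n in ['scene','top']:
    d=arm.get_image(n);save(n+'0.png',d['color']);np.savez(n+'0.npz',**d)
    print(d['camera_matrix'],np.linalg.inv(d['camera_from_world']))
d=wrist();save('wrist0.png',d['color']);print(d['camera_matrix'],d['mount'])
E
```

```text
total 12
drwxr-xr-x  3 agent agent 4096 Dec  7 07:05 .
drwxr-xr-x 23 root  root  4096 Dec  7 07:05 ..
drwxr-xr-x  2 agent agent 4096 Dec  7 07:05 pics
{'clock': 0.0, 'joints': array([-1.08640810e+00,  3.85535703e-01,  6.62154330e-03, -4.98709771e-04,
       -1.19401188e+00, -2.58615059e-01]), 'joint_vel': array([-0.00054732,  0.00083122, -0.00046419, -0.00049347, -0.00116503,
        0.00103538]), 'joint_efforts': array([ 5.15094198e-04, -3.92288804e+01,  1.88399273e+01,  4.18613657e+00,
       -4.63918783e-03,  1.20519394e-05]), 'position': array([ 139.80582557, -608.55602619,  230.23254793]), 'ee_rot': array([-1.12555503e-01,  9.93644841e-01,  1.07635183e-03, -1.70604548e-04]), 'contact_force': array([-0.75300948, -0.213171  ,  0.12350088]), 'wrist_torque': array([-0.00415718,  0.03494633, -0.02150401]), 'gripper_width': 85.53192997158503}
[[433.44635771   0.         319.57528018]
 [  0.         433.44635771 201.66509442]
 [  0.           0.           1.        ]] [[-3.08468041e-01  7.40952279e-01 -5.96520903e-01  1.42592982e+03]
 [ 9.51230522e-01  2.38416116e-01 -1.95750477e-01  2
[... 241 characters left out ...]
          0.           1.        ]] [[-1.96683088e-02 -9.95628217e-01  9.13105165e-02  4.96026434e+02]
 [-9.99805574e-01  1.94578320e-02 -3.19479261e-03  1.37526128e+01]
 [ 1.40412098e-03 -9.13555995e-02 -9.95817344e-01  1.32825397e+03]
 [ 0.00000000e+00  0.00000000e+00  0.00000000e+00  1.00000000e+00]]
[[344.15489042   0.         327.07552948]
 [  0.         344.15489042 195.31171833]
 [  0.           0.           1.        ]] [[ 3.17482190e-04 -9.48942845e-01 -3.15447899e-01  8.20384450e+01]
 [ 9.99999509e-01  5.29022734e-06  9.90534132e-04 -1.14090463e-02]
 [-9.38291486e-04 -3.15448058e-01  9.48942381e-01 -1.41084669e+02]
 [ 0.00000000e+00  0.00000000e+00  0.00000000e+00  1.00000000e+00]]
```

View pics/scene0.png

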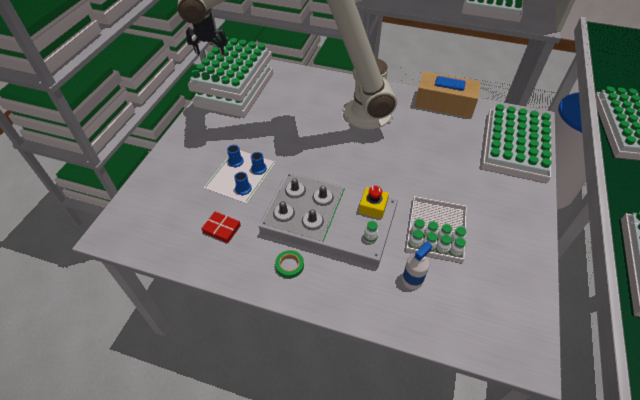

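View pics/top0.png

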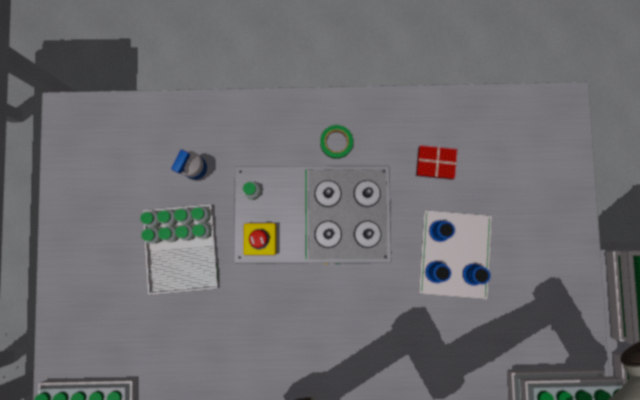

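View pics/wrist0.png

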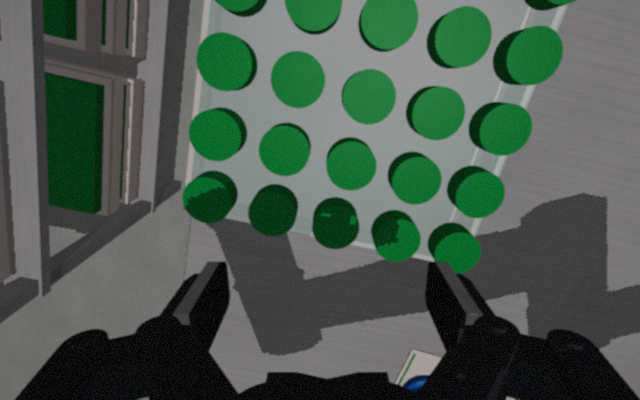

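The top view shows three chucks at (441,230), (437,271) and (476,273), and one vial at (250,190). The red button is at (259,239), the spindles at (328/367, 193/234), and the tray on the left with its free half towards the robot. Next I'll measure these.

```bash
cat >> h.py <<'E'
def blobs(mask,amin=30):
    n,l,st,c=cv2.connectedComponentsWithStats(mask.astype(np.uint8),connectivity=8)
    return [(i,st[i],c[i],l==i) for i in range(1,n) if st[i][4]>=amin]
def ray(d,u,v,z,T):
    K=d['camera_matrix'];r=T[:3,:3]@np.array([(u-K[0,2])/K[0,0],(v-K[1,2])/K[1,1],1]);o=T[:3,3]
    return o+r*(z-o[2])/r[2]
def masks(c):
    hsv=cv2.cvtColor(c,cv2.COLOR_RGB2HSV);H,S,V=[hsv[...,i].astype(int) for i in range(3)]
    return dict(blue=(H>100)&(H<125)&(S>150)&(V>40),green=(H>50)&(H<80)&(S>120)&(V>60),red=((H<6)|(H>174))&(S>150)&(V>60),yellow=(H>20)&(H<35)&(S>150)&(V>80))
def analyse(d,names=('blue','green','red','yellow')):
    P,T=cloud(d);m=masks(d['color'])
    for k in names:
        for i,st,c,mm in blobs(m[k],60):
            p=P[mm];p=p[(p[:,2]>-5)&(p[:,2]<400)]
            if len(p)<20: continue
            zt=np.percentile(p[:,2],97);t=p[np.abs(p[:,2]-zt)<4]
            print(k,'px',c.round(0),st[4],'ztop %.1f'%zt,'top mean',t.mean(0).round(1),'bbox mid',((t.min(0)+t.max(0))/2).round(1),'size',np.ptp(t,axis=0).round(0))
E
python3 - <<'E'
from h import *
for n in ['top','scene']:
    d=dict(np.load(n+'0.npz'));print(n);analyse(d)
d=dict(np.load('top0.npz'));P,T=cloud(d)
for u,v in [(328,193),(367,193),(328,234),(367,234),(300,190),(345,215),(180,260),(455,220),(500,110)]:
    print(u,v,P[v,u].round(1))
# high-z relative regions: spindle tips and shoulders
win=P[175:255,305:390]
save('topcrop.png',cv2.resize(d['color'][140:310,130:510],None,fx=2,fy=2,interpolation=cv2.INTER_CUBIC))
E
```

```text
top
blue px [180. 161.] 211 ztop 176.4 top mean [717.1 325.1 174.1] bbox mid [716.8 325.2 175.2] size [50. 35.  6.]
blue px [439. 231.] 262 ztop 75.1 top mean [ 547.2 -314.2   73.4] bbox mid [ 546.8 -318.2   73.9] size [43. 40.  5.]
blue px [435. 271.] 262 ztop 75.0 top mean [ 440.3 -297.9   73.3] bbox mid [ 439.4 -303.9   74.6] size [42. 41.  7.]
blue px [473. 274.] 299 ztop 74.4 top mean [ 431.2 -400.8   72.6] bbox mid [ 431.3 -403.8   73.8] size [40. 40.  7.]
green px [336. 142.] 354 ztop 28.7 top mean [787.4 -48.6  26.5] bbox mid [789.4 -52.4  28.3] size [82. 83.  7.]
green px [249. 188.] 106 ztop 136.8 top mean [654.  166.8 134.8] bbox mid [653.8 167.2 135.5] size [24. 25.  5.]
green px [197. 213.] 108 ztop 80.5 top mean [601.2 306.2  78.7] bbox mid [600.1 305.9  80.1] size [25. 26.  7.]
green px [163. 216.] 110 ztop 81.4 top mean [593.9 389.2  79.1] bbox mid [593.1 391.1  80.4] size [23. 26.  6.]
green px [180. 214.] 104 ztop 81.8 top mean [595.8 347.6  79.9] bbox mid [597.2 347.2  80.4] size [23. 28.  5.]
green px [147. 218.] 107 ztop 80.7 top mean [589.9 431.9  78.6] bbox mid
[... 4915 characters left out ...]
ztop 155.2 top mean [538.3 148.  153.2] bbox mid [535.5 147.2 154.2] size [35. 35.  6.]
red px [217. 217.] 104 ztop 32.8 top mean [ 708.7 -337.7   30.8] bbox mid [ 707.1 -340.5   31. ] size [35. 43.  4.]
red px [221. 229.] 506 ztop 32.7 top mean [ 742.9 -310.3   30.7] bbox mid [ 736.7 -318.7   31.7] size [ 78. 100.   6.]
yellow px [373. 205.] 473 ztop 114.1 top mean [542.  151.7 112.1] bbox mid [536.5 148.7 113.2] size [74. 76.  6.]
328 193 [640.2 -23.9 115. ]
367 193 [ 638.7 -120.   111.6]
328 234 [539.7 -21.7 114.4]
367 234 [ 537.9 -117.1  111.3]
300 190 [655.6  46.   62.2]
345 215 [589.5 -68.   57.7]
180 260 [482.7 367.3   6.4]
455 220 [ 573.9 -362.4   10.8]
500 110 [ 873.7 -503.4   -3.4]
```

```bash
python3 - <<'E'
from h import *
d=dict(np.load('top0.npz'));P,T=cloud(d)
x,y,z=P[...,0],P[...,1],P[...,2]
# shoulders: bright ring; use depth 66..78
m=(z>67)&(z<77)
m[:170]=0;m[260:]=0;m[:,:306]=0;m[:,390:]=0
for i,st,c,mm in blobs(m,80): print('shoulder',c,st,P[mm].mean(0).round(1),((P[mm].min(0)+P[mm].max(0))/2).round(1),np.ptp(P[mm],axis=0).round(0))
m=(z>100)&(z<120);m[:170]=0;m[260:]=0;m[:,:306]=0;m[:,390:]=0
for i,st,c,mm in blobs(m,5): print('tip',c,st[4],P[mm].mean(0).round(1))
E
```

```text
shoulder [327.44412607 192.95702006] [316 181  24  24 349] [645.5 -23.9  71.7] [646.5 -24.1  71.9] [60. 59. 10.]
shoulder [366.57879656 192.85959885] [355 181  24  24 349] [ 643.8 -123.4   71.6] [ 644.8 -123.3   72. ] [60. 59. 10.]
shoulder [327.65833333 233.63333333] [316 222  25  24 360] [542.2 -22.1  71.6] [542.7 -22.9  72. ] [59. 61. 10.]
shoulder [367.22253521 233.54647887] [355 222  25  24 355] [ 540.5 -122.    71.6] [ 540.6 -122.2   71.9] [58. 61. 10.]
tip [327.92857143 191.21428571] 70 [645.3 -24.  109.5]
tip [368.13043478 191.15942029] 69 [ 643.5 -123.2  109.7]
tip [328.04109589 233.12328767] 73 [542.  -22.  109.7]
tip [368.67164179 232.89552239] 67 [ 540.6 -121.4  110.3]
```

View pics/topcrop.png

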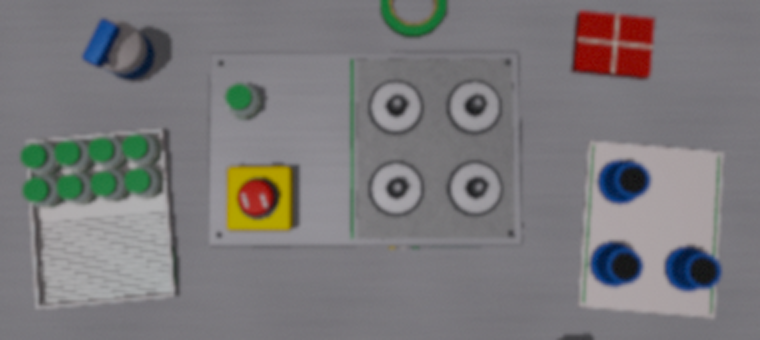

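{"api": "apply_moves", "payload": {
  "plan": [1,0.1,0.13,0.04,-7,1,0.2,0.2,0.04,-13,1,0.25,0.24,0.05,-13,1,0.25,0.24,0.05,-13,1,0.25,0.24,0.05,-13,1,0.25,0.24,0.05,-13,1,0.25,0.24,0.05,-13,1,0.25,0.24,0.05,-13]
}}

```text
clock: 0.82
position: [377.8, -379.4, 279.2]
ee_rot: [0.001, 1.0, 0.0, -0.0]
contact_force: [0.8, -1.0, 0.1]
gripper_width: -0.3
```

{"api": "apply_moves", "payload": {
  "plan": [1,0.01,0.04,0,0,1,0.01,0.04,0,0,1,0.01,0.04,0,0,1,0.01,0.04,0,0]
}}

```text
clock: 1.15
position: [386.8, -341.0, 278.9]
ee_rot: [0.0, 1.0, 0.0, -0.0]
contact_force: [0.7, -0.0, 0.4]
gripper_width: 0.3
```

```bash
python3 - <<'E'
from h import *
d=wrist();save('w1.png',d['color']);s=d['st'];print(s['position'],R.from_quat(s['ee_rot']).as_matrix().round(3),s['joints'].round(2));analyse(d)
E
```

```text
[ 386.78945124 -340.98612139  278.88573572] [[-1.  0. -0.]
 [ 0.  1.  0.]
 [ 0.  0. -1.]] [-0.41  0.17 -0.18  0.   -1.23 -1.16]
blue px [275. 187.] 1473 ztop 71.9 top mean [ 427.4 -403.7   70.6] bbox mid [ 429.5 -404.4   70.5] size [44. 45.  5.]
blue px [354. 194.] 1462 ztop 71.9 top mean [ 435.4 -307.4   70.6] bbox mid [ 437.3 -307.4   70.5] size [44. 43.  5.]
blue px [353. 257.] 162 ztop 292.6 top mean [ 378.5 -328.3  292.7] bbox mid [ 377.4 -330.8  292.8] size [4. 7. 8.]
green px [634. 290.] 81 ztop 60.8 top mean [546.1  32.6  59.2] bbox mid [545.2  32.9  59.3] size [46.  5.  4.]
green px [613. 350.] 145 ztop 60.8 top mean [637.2  31.1  59.2] bbox mid [637.8  30.8  59.2] size [94.  5.  4.]
red px [327. 365.] 388 ztop 331.0 top mean [ 396.8 -342.6  329.2] bbox mid [ 396.8 -341.   329.7] size [3. 5. 4.]
```

View pics/w1.png

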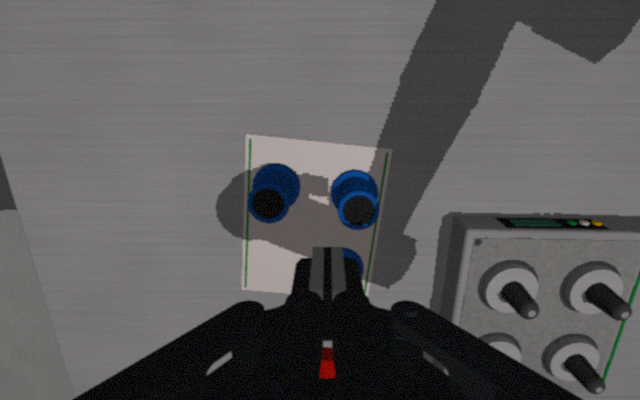

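The wrist view shows two chucks near (267,203) and (357,209), with the spindles at lower right. Next is the button.

{"api": "apply_moves", "payload": {
  "plan": [1,0.1,0.3,-0.03,0,1,0.1,0.3,-0.03,0,1,0.1,0.3,-0.03,0,1,0.1,0.3,-0.03,0,1,0.1,0.3,-0.03,0,1,0.1,0.3,-0.03,0,1,0.1,0.3,-0.03,0,1,0.1,0.3,-0.03,0]
}}

```text
clock: 1.87
position: [487.6, -39.7, 248.5]
ee_rot: [0.001, 1.0, 0.0, -0.0]
contact_force: [0.6, 0.3, 0.2]
gripper_width: -0.1
```

{"api": "apply_moves", "payload": {
  "plan": [1,0,0.19,0,0,1,0,0.19,0,0,1,0,0.19,0,0,1,0,0.19,0,0,1,0,0.19,0,0,1,0,0.19,0,0,1,0,0.19,0,0]
}}

```text
clock: 2.45
position: [487.2, 148.7, 248.4]
ee_rot: [0.001, 1.0, -0.0, -0.0]
contact_force: [0.2, -0.9, -0.3]
gripper_width: -0.1
```

```bash
python3 - <<'E'
from h import *
d=wrist();save('w2.png',d['color']);s=d['st'];print(s['position'],s['contact_force'],s['joints'].round(2));analyse(d)
E
```

```text
[487.23418542 148.70231916 248.39223595] [ 0.21833027 -0.86840243 -0.34694438] [ 0.62  0.18 -0.24  0.   -1.16 -2.19]
blue px [475. 331.] 282 ztop 62.3 top mean [695.8 336.8  61.1] bbox mid [695.6 336.5  61.9] size [ 6. 11.  6.]
green px [212. 183.] 124 ztop 60.5 top mean [502.2  34.   59.3] bbox mid [503.2  33.9  59.5] size [44.  4.  4.]
green px [610. 232.] 710 ztop 76.8 top mean [548.1 430.6  75.4] bbox mid [548.5 430.5  75.4] size [31. 31.  5.]
green px [567. 235.] 729 ztop 76.7 top mean [551.2 388.2  75.4] bbox mid [551.5 388.6  75.3] size [32. 30.  5.]
green px [524. 237.] 715 ztop 76.6 top mean [554.1 345.5  75.3] bbox mid [554.5 345.6  75.1] size [30. 31.  4.]
green px [481. 240.] 711 ztop 76.9 top mean [557.1 302.9  75.3] bbox mid [557.3 303.3  75.4] size [31. 31.  5.]
green px [222. 284.] 143 ztop 60.7 top mean [618.6  32.1  59.1] bbox mid [617.9  32.1  59.1] size [68.  4.  4.]
green px [602. 270.] 632 ztop 76.6 top mean [590.8 433.7  75.3] bbox mid [591.1 434.4  75.4] size [31. 31.  5.]
green px [561. 272.] 633 ztop 76.6 top mean [593.8 391.2  75.3] bbox mid [593.9 391.4  75.1] size [31. 32.  5.]
green px [519. 275.] 635 ztop 76.5 top mean [596.8 348.5  75.2] bbox mid [597.  348.9  75. ] size [31. 31.  4.]
green px [478. 277.] 627 ztop 76.6 top mean [599.6 306.   75.2] bbox mid [600.2 306.2  75.1] size [31. 31.  5.]
red px [325. 237.] 1156 ztop 149.7 top mean [522.  147.3 148.1] bbox mid [523.9 147.4 148. ] size [27. 40.  5.]
red px [ 11. 340.] 1275 ztop 26.7 top mean [ 738.2 -272.9   25.4] bbox mid [ 734.  -275.7   25.2] size [78. 27.  5.]
yellow px [326. 210.] 4578 ztop 109.6 top mean [519.4 147.5 108.1] bbox mid [531.  147.5 108.1] size [79. 78.  5.]
```

View pics/w2.png

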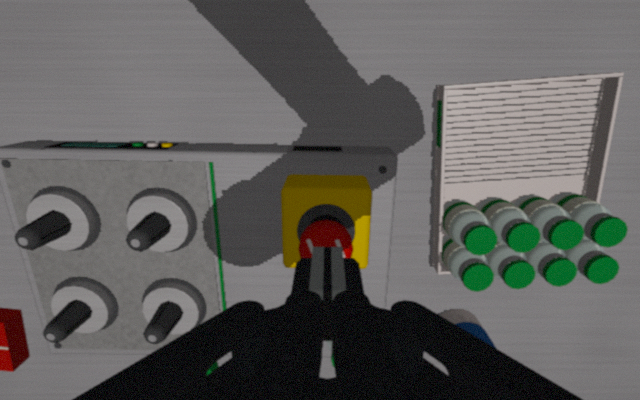

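{"api": "apply_moves", "payload": {
  "plan": [1,0.044,-0.001,-0.04,0,1,0.044,-0.001,-0.08,0,1,0.044,-0.001,-0.092,0,1,0.044,-0.001,-0.092,0,1,0.044,-0.001,-0.092,0]
}}

```text
clock: 2.92
position: [531.0, 145.7, 156.5]
ee_rot: [0.002, 1.0, -0.001, -0.001]
contact_force: [-0.0, 0.2, 0.3]
gripper_width: -0.1
```

{"api": "apply_moves", "payload": {
  "plan": [1,0,0,-0.004,0,1,0,0,-0.008,0,1,0,0,-0.011,0,1,0,0,-0.013,0,1,0,0,-0.013,0]
}}

```text
clock: 3.33
position: [531.7, 147.9, 145.5]
ee_rot: [0.0, 1.0, 0.0, 0.002]
contact_force: [2.4, -1.1, 4.2]
gripper_width: -0.0
```

{"api": "apply_moves", "payload": {
  "plan": [1,0,0,-0.002,0,1,0,0,-0.004,0,1,0,0,-0.004,0,1,0,0,-0.004,0]
}}

```text
clock: 3.67
position: [531.8, 147.9, 143.0]
ee_rot: [-0.0, 1.0, 0.0, 0.002]
contact_force: [-1.7, -3.6, 11.7]
gripper_width: 0.2
```

{"api": "apply_moves", "payload": {
  "plan": [1,0,0,-0.002,0,1,0,0,-0.002,0,1,0,0,-0.002,0]
}}

```text
clock: 3.92
position: [532.0, 148.0, 142.8]
ee_rot: [-0.001, 1.0, 0.0, 0.002]
contact_force: [-5.1, -3.0, 20.6]
gripper_width: 0.1
```

{"api": "apply_moves", "payload": {
  "plan": [1,0,0,0.02,0,1,0,0,0.06,0,1,-0.03,0,0.1,0,-1,-0.06,0,0.12,0,-1,-0.06,0,0.12,0,-1,-0.06,0,0.12,0,-1,-0.06,0,0.12,0]
}}

```text
clock: 4.5
position: [470.2, 148.0, 257.7]
ee_rot: [0.0, 1.0, 0.0, -0.0]
contact_force: [0.2, -0.5, -0.9]
gripper_width: 48.1
```

```bash
python3 - <<'E'
from h import *
d=wrist();save('w3.png',d['color']);s=d['st'];print(s['position'],s['contact_force'],s['gripper_width']);analyse(d,('red','yellow','green'))
d=arm.get_image('top');save('top3.png',d['color']);analyse(d,('red','green','blue'))
E
```

```text
[470.23671152 148.03614793 257.65825591] [ 0.22745754 -0.54572847 -0.93792191] 48.10982902246378
red px [326. 255.] 1665 ztop 143.1 top mean [530.  147.4 141.7] bbox mid [530.8 147.6 141.5] size [40. 40.  5.]
red px [ 15. 344.] 1718 ztop 26.9 top mean [ 734.3 -278.5   25.6] bbox mid [ 733.6 -282.3   25.5] size [80. 41.  5.]
yellow px [326. 225.] 4516 ztop 109.5 top mean [522.3 147.8 108. ] bbox mid [530.8 147.6 108.2] size [78. 78.  5.]
green px [599. 243.] 648 ztop 76.8 top mean [548.1 430.6  75.3] bbox mid [548.4 431.1  75.3] size [31. 31.  4.]
green px [557. 246.] 657 ztop 76.6 top mean [551.1 388.2  75.3] bbox mid [551.5 388.9  75.1] size [31. 32.  5.]
green px [516. 248.] 659 ztop 76.6 top mean [554.1 345.5  75.3] bbox mid [554.1 346.1  74.9] size [31. 31.  5.]
green px [475. 251.] 650 ztop 76.7 top mean [557.1 302.9  75.3] bbox mid [557.1 303.6  75.3] size [31. 31.  5.]
green px [224. 274.] 88 ztop 60.4 top mean [594.4  32.4  59.1] bbox mid [595.   32.5  59.5] size [47.  3.  3.]
green px [592. 279.] 579 ztop 76.6 top mean [590.7 433.6  75.3] bbox mid [591.  433.4  75.1] size [3
[... 3178 characters left out ...]
30.  5.]
green px [114. 396.] 87 ztop 79.7 top mean [157.1 506.   77.5] bbox mid [158.1 507.2  78.1] size [16. 26.  4.]
green px [545. 396.] 86 ztop 160.1 top mean [ 158.7 -509.3  157.7] bbox mid [ 159.7 -509.5  158.9] size [16. 27.  5.]
blue px [180. 161.] 210 ztop 176.4 top mean [716.8 325.6 174. ] bbox mid [718.  325.  175.6] size [48. 30.  6.]
blue px [439. 231.] 258 ztop 75.4 top mean [ 549.2 -316.7   73.6] bbox mid [ 545.6 -318.4   74.5] size [40. 41.  6.]
blue px [435. 271.] 263 ztop 76.3 top mean [ 440.9 -299.2   74.2] bbox mid [ 440.6 -303.3   75.7] size [40. 41.  6.]
blue px [473. 274.] 300 ztop 75.4 top mean [ 432.8 -397.9   73.4] bbox mid [ 431.4 -402.3   75.4] size [40. 43.  8.]
```

View pics/w3.png

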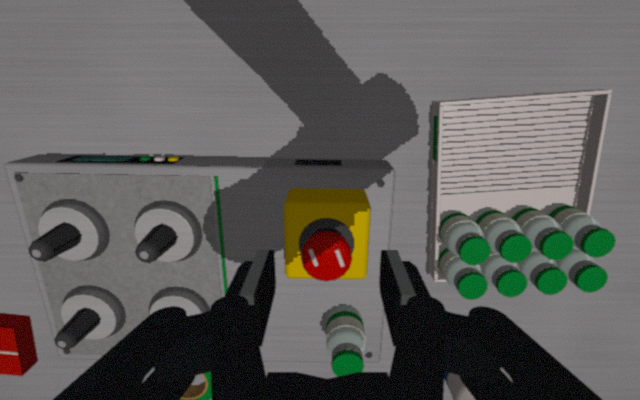

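{"api": "apply_moves", "payload": {
  "plan": [-1,0.04,0.01,0,0,-1,0.08,0.02,0,0,-1,0.12,0.02,0,0,-1,0.16,0.02,-0.02,0,-1,0.183,0.02,-0.05,0,-1,0.183,0.02,-0.08,0,-1,0.183,0.02,-0.08,0,-1,0.183,0.02,-0.08,0]
}}

```text
clock: 5.27
position: [653.0, 166.7, 173.9]
ee_rot: [0.001, 1.0, -0.002, -0.004]
contact_force: [-0.2, -0.5, 0.6]
gripper_width: 85.4
```

{"api": "apply_moves", "payload": {
  "plan": [-1,0,0,-0.03,0,-1,0,0,-0.06,0,-1,0,0,-0.09,0,-1,0,0,-0.105,0,-1,0,0,-0.105,0,-1,0,0,-0.105,0]
}}

```text
clock: 5.77
position: [654.7, 168.3, 74.9]
ee_rot: [-0.0, 1.0, 0.0, 0.001]
contact_force: [0.8, -0.0, 1.6]
gripper_width: 85.8
```

```bash
python3 - <<'E'
from h import *
d=wrist();save('w4.png',d['color']);s=d['st'];print(s['position'],s['contact_force'],s['gripper_width'])
E
```

```text
[654.6785759  168.29223466  74.92123332] [ 8.13459499e-01 -1.11728058e-03  1.62585116e+00] 85.84564221604927
```

View pics/w4.png

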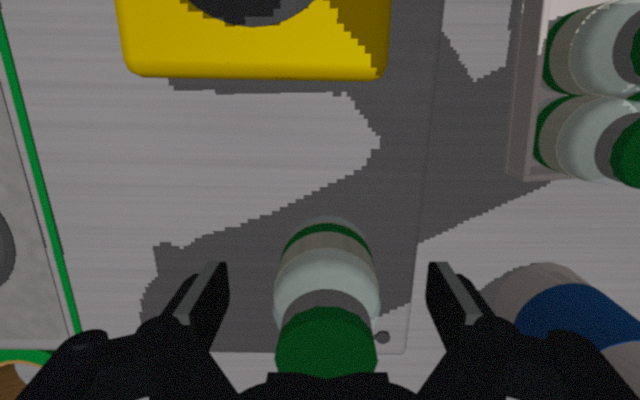

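The vial sits between the open fingers at about (325,290), so I'll close.

{"api": "apply_moves", "payload": {
  "plan": [1,0,0,0,0,1,0,0,0,0,1,0,0,0,0,1,0,0,0,0,1,0,0,0,0,1,0,0,0,0]
}}

```text
clock: 6.32
position: [654.7, 168.1, 74.6]
ee_rot: [0.0, 1.0, 0.0, 0.001]
contact_force: [-1.4, 0.8, 6.6]
gripper_width: 40.7
```

{"api": "apply_moves", "payload": {
  "plan": [1,0,0,0.03,0,1,0,0,0.07,0,1,-0.02,0.02,0.1,0,1,-0.05,0.04,0.11,0,1,-0.08,0.07,0.11,0,1,-0.11,0.1,0.11,0,1,-0.13,0.13,0.11,0,1,-0.13,0.13,0.11,0]
}}

```text
clock: 6.98
position: [520.1, 302.0, 182.8]
ee_rot: [-0.002, 1.0, 0.001, -0.0]
contact_force: [0.3, 0.0, -1.4]
gripper_width: 40.6
```

{"api": "apply_moves", "payload": {
  "plan": [1,-0.03,0.03,0,0,1,-0.056,0.06,-0.02,0,1,-0.056,0.06,-0.06,0,1,-0.056,0.06,-0.1,0,1,-0.056,0.06,-0.14,0,1,-0.056,0.06,-0.157,0,1,-0.056,0.06,-0.157,0,1,-0.056,0.06,-0.157,0]
}}

```text
clock: 7.65
position: [467.7, 357.5, 25.1]
ee_rot: [0.0, 1.0, -0.001, -0.001]
contact_force: [-0.1, 0.3, -0.7]
gripper_width: 40.7
```

{"api": "apply_moves", "payload": {
  "plan": [1,0,0,-0.003,0,1,0,0,-0.006,0,1,0,0,-0.006,0]
}}

```text
clock: 7.9
position: [468.2, 358.2, 20.9]
ee_rot: [0.001, 1.0, 0.001, 0.001]
contact_force: [-0.4, -0.5, -1.4]
gripper_width: 41.0
```

{"api": "apply_moves", "payload": {
  "plan": [1,0,0,-0.002,0,1,0,0,-0.002,0,1,0,0,-0.002,0]
}}

```text
clock: 8.15
position: [468.0, 358.0, 18.4]
ee_rot: [0.001, 1.0, 0.0, 0.0]
contact_force: [0.3, -0.1, -0.1]
gripper_width: 40.8
```

{"api": "apply_moves", "payload": {
  "plan": [-1,0,0,0,0,-1,0,0,0,0,-1,0,0,0,0,-1,0,0,0,0,-1,0,0,0,0,-1,0,0,0.03,0,-1,0,0,0.07,0,-1,0,0,0.11,0]
}}

```text
clock: 8.82
position: [467.2, 357.1, 128.2]
ee_rot: [0.001, 1.0, -0.001, -0.001]
contact_force: [0.9, 1.5, -0.0]
gripper_width: 85.3
```

{"api": "apply_moves", "payload": {
  "plan": [-1,0,0,0.04,0,-1,0,0,0.08,0,-1,-0.04,-0.02,0.11,0,-1,-0.06,-0.04,0.12,0,-1,-0.06,-0.04,0.12,0]
}}

```text
clock: 9.23
position: [405.3, 315.6, 252.9]
ee_rot: [0.0, 1.0, 0.003, 0.002]
contact_force: [-1.1, -0.4, 0.3]
gripper_width: 85.4
```

```bash
python3 - <<'E'
from h import *
d=wrist();save('w5.png',d['color']);s=d['st'];print(s['position'],s['contact_force'],s['gripper_width']);analyse(d,('red','green'))
E
```

```text
[405.28820697 315.58672391 252.89975419] [-1.13465228 -0.43365766  0.26287668] 85.44210195784981
red px [137. 315.] 953 ztop 143.0 top mean [522.1 145.5 141.4] bbox mid [525.1 146.9 141.4] size [30. 37.  5.]
green px [368. 230.] 670 ztop 76.7 top mean [467.2 358.   75.3] bbox mid [467.8 358.1  75.3] size [31. 31.  5.]
green px [ 73. 282.] 273 ztop 60.3 top mean [537.8  33.7  59. ] bbox mid [541.6  33.4  59. ] size [120.   7.   4.]
green px [393. 300.] 566 ztop 76.4 top mean [550.9 388.8  75.1] bbox mid [551.8 388.9  74.7] size [32. 31.  4.]
green px [354. 303.] 565 ztop 76.4 top mean [553.9 346.3  75. ] bbox mid [554.6 346.7  74.8] size [31. 32.  5.]
green px [422. 300.] 109 ztop 76.4 top mean [550.4 420.5  75.1] bbox mid [550.4 421.5  74.6] size [24. 10.  4.]
green px [315. 305.] 556 ztop 76.4 top mean [557.  303.8  75.1] bbox mid [557.7 303.9  74.7] size [32. 30.  4.]
green px [428. 331.] 353 ztop 76.4 top mean [592.1 431.   75.1] bbox mid [591.1 431.6  75. ] size [30. 25.  4.]
green px [394. 332.] 491 ztop 76.4 top mean [593.5 391.8  75. ] bbox mid [593.9 391.8  74.9] size [30. 31.  5.]
green px [356. 335.] 492 ztop 76.4 top mean [596.5 349.4  75.1] bbox mid [597.9 349.3  74.9] size [31. 30.  4.]
green px [318. 337.] 486 ztop 76.5 top mean [599.6 306.8  75. ] bbox mid [599.8 306.3  74.9] size [31. 30.  4.]
```

View pics/w5.png

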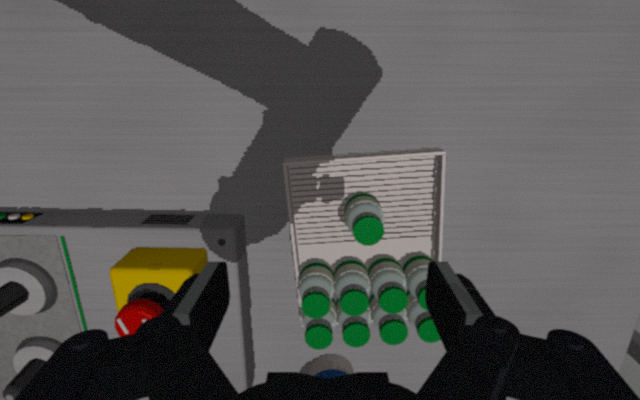

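The vial stands upright in the tray at (368,230), with its cap level with the others. Next I'll survey the spindles and then the chucks.

{"api": "apply_moves", "payload": {
  "plan": [-1,0.02,-0.3,0,0,-1,0.02,-0.3,0,0,-1,0.02,-0.3,0,0,-1,0.02,-0.3,0,0,-1,0.02,-0.3,0,0,-1,0.02,-0.3,0,0,-1,0.02,-0.3,0,0,-1,0.02,-0.3,0,0]
}}

```text
clock: 9.95
position: [427.3, 13.7, 247.4]
ee_rot: [0.003, 1.0, -0.001, -0.001]
contact_force: [0.3, 0.1, -0.0]
gripper_width: 85.3
```

{"api": "apply_moves", "payload": {
  "plan": [-1,0.02,-0.09,0,0,-1,0.02,-0.09,0,0,-1,0.02,-0.09,0,0,-1,0.02,-0.09,0,0,-1,0.02,-0.09,0,0]
}}

```text
clock: 10.37
position: [447.9, -72.4, 247.2]
ee_rot: [0.001, 1.0, 0.0, -0.001]
contact_force: [-0.7, 0.5, -0.4]
gripper_width: 85.2
```

```bash
cat >> h.py <<'E'
def spind(d,loc):
    P,T=cloud(d)
    for (x,y) in loc:
        near=np.hypot(P[...,0]-x,P[...,1]-y)<45
        sh=P[near&(P[...,2]>67)&(P[...,2]<75)]
        tp=P[near&(P[...,2]>104)&(P[...,2]<118)&(np.hypot(P[...,0]-x,P[...,1]-y)<25)]
        o={}
        if len(sh)>60:
            o['sh']=(sh.mean(0).round(1),((np.percentile(sh,.5,axis=0)+np.percentile(sh,99.5,axis=0))/2).round(1),np.ptp(sh,axis=0).round(0),len(sh))
        if len(tp)>8: o['tip']=(tp.mean(0).round(1),tp[:,2].max().round(1),((tp.min(0)+tp.max(0))/2).round(1),np.ptp(tp,axis=0).round(1),len(tp))
        print((x,y),o)
SP=[(645,-24),(644,-123),(542,-22),(540.5,-122)]
E
python3 - <<'E'
from h import *
d=wrist();save('w6.png',d['color']);s=d['st'];print(s['position'],s['contact_force'],s['gripper_width']);spind(d,SP)
E
```

```text
[447.91312707 -72.38455159 247.2118695 ] [-0.67828362  0.45452921 -0.4155353 ] 85.16158882953643
(645, -24) {'sh': (array([637.9, -25.4,  70.1]), array([643.2, -24.3,  71. ]), array([61., 61.,  8.]), 1341), 'tip': (array([641.2, -24.9, 108.4]), np.float64(112.2), array([642.1, -24.3, 108.1]), array([17.9, 22.9,  8.1]), 274)}
(644, -123) {'sh': (array([ 636.2, -122.7,   70.1]), array([ 641.7, -124. ,   71.1]), array([61., 61.,  8.]), 1341), 'tip': (array([ 639.8, -123.5,  108.5]), np.float64(112.7), array([ 641.2, -124.2,  108.3]), array([16.9, 23.7,  8.6]), 296)}
(542, -22) {'sh': (array([535. , -24.2,  70.3]), array([540.4, -22.5,  70.8]), array([60., 60.,  8.]), 1679), 'tip': (array([539.2, -23.3, 108.9]), np.float64(113.1), array([541.4, -22.8, 108.6]), array([23.6, 22.8,  9.1]), 407)}
(540.5, -122) {'sh': (array([ 533.2, -120.6,   70.2]), array([ 538.8, -122.2,   70.9]), array([61., 61.,  8.]), 1699), 'tip': (array([ 537.5, -121.8,  109. ]), np.float64(112.7), array([ 538.6, -122.4,  108.4]), array([21.1, 22.7,  8.5]), 398)}
```

View pics/w6.png

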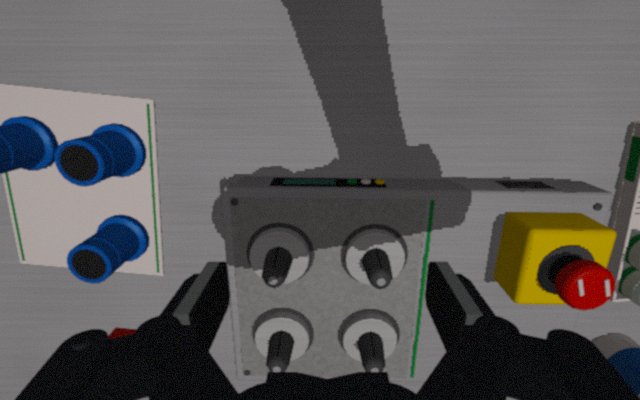

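The spindle tips are at (277,275), (378,275), (280,362) and (375,362), and the three chucks are at upper left. Now a closer look at the chucks.

{"api": "apply_moves", "payload": {
  "plan": [-1,-0.045,-0.28,0,0,-1,-0.045,-0.28,0,0,-1,-0.045,-0.28,0,0,-1,-0.045,-0.28,0,0,-1,-0.045,-0.28,0,0,-1,-0.045,-0.28,0,0,-1,-0.045,-0.28,0,0,-1,-0.045,-0.28,0,0]
}}

```text
clock: 11.08
position: [402.8, -355.3, 247.3]
ee_rot: [0.002, 1.0, -0.0, -0.0]
contact_force: [1.3, -0.4, 0.2]
gripper_width: 85.4
```

```bash
cat >> h.py <<'E'
def chucks(d,zf,loc):
    """zf: world z of the foot; flange top zf+12, top zf+70"""
    P,T=cloud(d)
    for (x,y) in loc:
        r=np.hypot(P[...,0]-x,P[...,1]-y)
        tp=P[(r<40)&(P[...,2]>zf+64)&(P[...,2]<zf+76)]
        f=P[(r<48)&(P[...,2]>zf+7)&(P[...,2]<zf+14)]
        g=lambda q:(((np.percentile(q,.5,axis=0)+np.percentile(q,99.5,axis=0))/2).round(1),np.ptp(q,axis=0).round(0),len(q)) if len(q)>30 else None
        print((x,y),'top',g(tp),tp.mean(0).round(1) if len(tp) else None,'flange',g(f))
E
python3 - <<'E'
from h import *
d=wrist();save('w7.png',d['color']);s=d['st'];print(s['position'],s['contact_force'],s['gripper_width']);chucks(d,3,[(547,-318),(438,-305),(430,-404)])
E
```

```text
[ 402.84495549 -355.2645795   247.27018318] [ 1.31368882 -0.38672699  0.23355545] 85.42792209918132
(547, -318) top (array([ 545.6, -321.4,   69.9]), array([45., 46.,  6.]), 1229) [ 545.1 -321.4   70.2] flange (array([ 539.9, -321.1,   13.5]), array([50., 58.,  7.]), 504)
(438, -305) top (array([ 438.1, -306.9,   70.3]), array([46., 45.,  6.]), 1599) [ 437.7 -307.    70.4] flange (array([ 433.6, -306.4,   13.3]), array([51., 59.,  7.]), 571)
(430, -404) top (array([ 430.1, -404.4,   70.1]), array([46., 45.,  7.]), 1640) [ 429.6 -404.3   70.3] flange (array([ 425.7, -403.9,   13.2]), array([52., 59.,  7.]), 558)
```

View pics/w7.png

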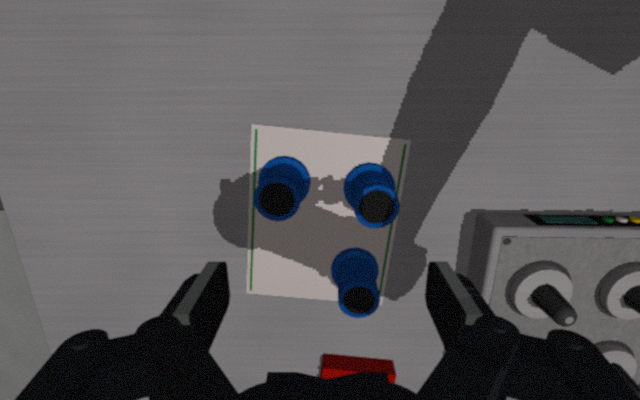

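Chuck A is between the fingers at (358,300), with B and C above it. I'll take A first and check from close up.

{"api": "apply_moves", "payload": {
  "plan": [-1,0.04,0.01,-0.01,0,-1,0.08,0.02,-0.02,0,-1,0.12,0.03,-0.05,0,-1,0.142,0.034,-0.085,0,-1,0.142,0.034,-0.12,0,-1,0.142,0.034,-0.12,0,-1,0.142,0.034,-0.12,0]
}}

```text
clock: 11.72
position: [544.3, -315.4, 125.4]
ee_rot: [-0.001, 1.0, 0.001, -0.003]
contact_force: [-0.1, -0.3, 0.9]
gripper_width: 84.9
```

```bash
python3 - <<'E'
from h import *
d=wrist();save('w8.png',d['color']);s=d['st'];print(s['position'],s['contact_force'],s['gripper_width']);chucks(d,3,[(545,-321)])
E
```

```text
[ 544.25249238 -315.43393425  125.4134088 ] [-0.12742666 -0.29438058  0.8904828 ] 84.9456010556596
(545, -321) top (array([ 546.2, -321.5,   70.1]), array([46., 45.,  6.]), 3997) [ 545.6 -321.4   70.4] flange (array([ 537.1, -321.5,   13.3]), array([43., 60.,  7.]), 1156)
```

View pics/w8.png

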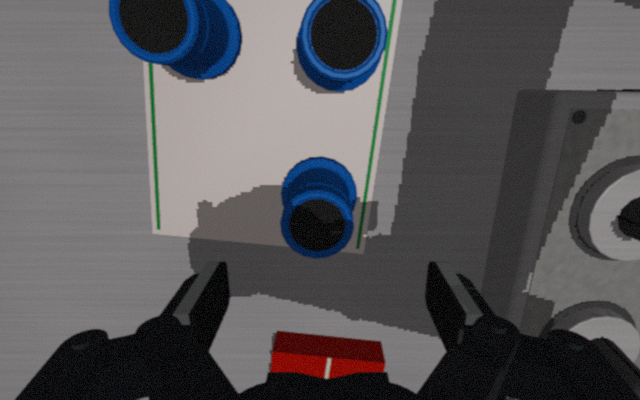

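{"api": "apply_moves", "payload": {
  "plan": [-1,0.001,-0.003,0,0,-1,0.001,-0.003,0,0,-1,0.001,-0.003,0,0]
}}

```text
clock: 12.02
position: [546.6, -321.8, 130.8]
ee_rot: [0.001, 1.0, -0.001, 0.002]
contact_force: [-0.9, -0.7, 0.3]
gripper_width: 85.4
```

{"api": "apply_moves", "payload": {
  "plan": [-1,0,0,-0.03,0,-1,0,0,-0.06,0,-1,0,0,-0.09,0,-1,0,0,-0.104,0,-1,0,0,-0.104,0,-1,0,0,-0.104,0,-1,0,0,-0.104,0,-1,0,0,-0.104,0]
}}

```text
clock: 12.68
position: [547.2, -321.8, 26.4]
ee_rot: [0.001, 1.0, -0.001, 0.002]
contact_force: [0.0, -0.2, -0.3]
gripper_width: 85.2
```

{"api": "apply_moves", "payload": {
  "plan": [1,0,0,0,0,1,0,0,0,0,1,0,0,0,0,1,0,0,0,0,1,0,0,0,0,1,0,0,0,0,1,0,0,0,0]
}}

```text
clock: 13.27
position: [546.2, -321.3, 24.7]
ee_rot: [0.0, 1.0, -0.0, 0.0]
contact_force: [-0.8, 1.9, 5.1]
gripper_width: 44.9
```

{"api": "apply_moves", "payload": {
  "plan": [1,0,0,0.04,0,1,0,0,0.08,0,1,0,0,0.12,0,1,0,0,0.15,0,1,0.02,0.03,0.16,0,1,0.03,0.06,0.16,0,1,0.03,0.06,0.16,0]
}}

```text
clock: 13.85
position: [577.5, -257.3, 184.2]
ee_rot: [-0.001, 1.0, 0.001, 0.001]
contact_force: [-1.0, -0.3, -1.9]
gripper_width: 44.6
```

{"api": "apply_moves", "payload": {
  "plan": [1,0.02,0.03,0,0,1,0.04,0.06,0,0,1,0.055,0.09,0,0,1,0.065,0.12,0,0,1,0.065,0.137,0,0,1,0.065,0.137,0,0,1,0.065,0.137,0,0,1,0.065,0.137,0,0]
}}

```text
clock: 14.52
position: [640.2, -124.6, 183.0]
ee_rot: [0.001, 1.0, -0.0, -0.001]
contact_force: [0.5, 0.1, -0.7]
gripper_width: 44.8
```

```bash
python3 - <<'E'
from h import *
d=wrist();save('w9.png',d['color']);s=d['st'];print(s['position'],s['contact_force'],s['gripper_width']);spind(d,SP)
p=s['position'];zf=p[2]-21.7
chucks(d,zf,[p[:2]])
E
```

```text
[ 640.23996949 -124.62747817  183.04234633] [ 0.51420369  0.1325004  -0.74793195] 44.765742692816794
(645, -24) {'sh': (array([640.8, -29.1,  70.4]), array([645.5, -25. ,  70.9]), array([61., 62.,  8.]), 3145), 'tip': (array([644.2, -26.4, 109.1]), np.float64(112.6), array([645.8, -24.8, 108.3]), array([23.7, 23.7,  8.6]), 817)}
(644, -123) {'sh': (array([ 629.8, -124.4,   70.4]), array([ 631.2, -124.3,   70.9]), array([38., 61.,  8.]), 2200)}
(542, -22) {'sh': (array([541.5, -27.9,  70.6]), array([542. , -23.3,  70.9]), array([61., 62.,  8.]), 4593), 'tip': (array([542.1, -24.9, 109.3]), np.float64(113.8), array([541.9, -23.1, 108.9]), array([23.5, 24.1,  9.8]), 1252)}
(540.5, -122) {'sh': (array([ 539.5, -122.7,   70.5]), array([ 540.1, -122.7,   70.6]), array([61., 61.,  8.]), 5319), 'tip': (array([ 540.6, -122.8,  109.4]), np.float64(113.5), array([ 540.3, -122.8,  108.8]), array([23.2, 23.5,  9.5]), 1222)}
(np.float64(640.2399694913543), np.float64(-124.62747816884948)) top (array([ 637.8, -124.6,  231.4]), array([42., 80., 12.]), 13989) [ 635.8 -124.5  229.4] flange (array([ 625.2, -124.6,  171.7]), array([32., 59.,  7.]), 2509)
```

View pics/w9.png

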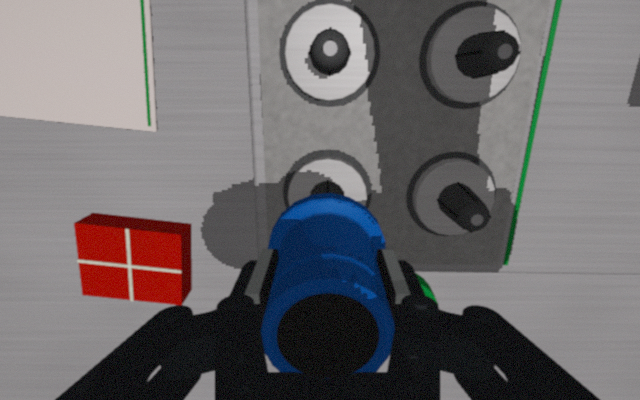

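{"api": "apply_moves", "payload": {
  "plan": [1,0.0038,0,-0.02,0,1,0.0038,0,-0.04,0,1,0.0038,0,-0.04,0,1,0.0038,0,-0.04,0,1,0.0038,0,-0.04,0]
}}

```text
clock: 14.98
position: [645.1, -125.2, 145.0]
ee_rot: [0.001, 1.0, -0.0, 0.001]
contact_force: [0.6, -0.2, -0.8]
gripper_width: 44.8
```

```bash
cat >> h.py <<'E'
def edges(d,zf,c,sp):
    """held chuck: front (min x) edge and y mid of flange, and same of shoulder"""
    P,T=cloud(d)
    for nm,cc,z0,z1,rad in (('chuck',c,zf+7,zf+13,30),('shoulder',sp,67,74,31)):
        r=np.hypot(P[...,0]-cc[0],P[...,1]-cc[1]);q=P[(r<44)&(P[...,2]>z0)&(P[...,2]<z1)]
        if len(q)<50: print(nm,len(q));continue
        # circle fit of outer edge points, fixed radius
        a=np.arctan2(q[:,1]-cc[1],q[:,0]-cc[0]);rr=np.hypot(q[:,0]-cc[0],q[:,1]-cc[1])
        e=[]
        for k in np.arange(-np.pi,np.pi,np.radians(6)):
            s=(a>=k)&(a<k+np.radians(6))
            if s.sum()>5:
                i=np.argsort(rr[s])[-3:].mean().astype(int); e.append(q[s][np.argsort(rr[s])[-2]])
        e=np.array(e);e=e[np.hypot(e[:,0]-cc[0],e[:,1]-cc[1])>rad-7]
        from scipy.optimize import least_squares
        f=least_squares(lambda p:np.hypot(e[:,0]-p[0],e[:,1]-p[1])-rad,cc,loss='soft_l1')
        print(nm,f.x.round(1),'n',len(e),'rms',np.sqrt(np.mean(f.fun**2)).round(2),'minx',np.percentile(q[:,0],.5).round(1)+rad)
E
python3 - <<'E'
from h import *
d=wrist();save('w10.png',d['color']);s=d['st'];print(s['position'],s['contact_force'],s['joints'].round(2))
p=s['position'];edges(d,p[2]-21.7,p[:2],(644,-124.4))
E
```

```text
[ 645.07075718 -125.1948773   144.98459654] [ 0.55553784 -0.16806177 -0.83775717] [ 0.05  0.5  -0.03  0.   -1.04 -1.63]
chuck [ 646.1 -125.3] n 30 rms 1.45 minx 646.3
shoulder [ 644.6 -124.5] n 32 rms 0.33 minx 644.7
```

View pics/w10.png

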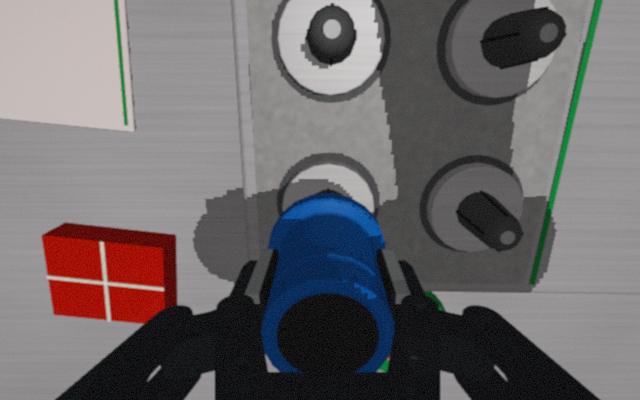

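{"api": "apply_moves", "payload": {
  "plan": [1,-0.0006,0.0006,-0.004,0,1,-0.0006,0.0006,-0.008,0,1,-0.0006,0.0006,-0.012,0,1,-0.0006,0.0006,-0.016,0,1,-0.0006,0.0006,-0.02,0,1,-0.0006,0.0006,-0.02,0]
}}

```text
clock: 15.53
position: [643.3, -123.4, 122.6]
ee_rot: [0.001, 1.0, 0.0, -0.001]
contact_force: [0.2, -1.2, -1.4]
gripper_width: 44.8
```

{"api": "apply_moves", "payload": {
  "plan": [1,0,0,-0.004,0,1,0,0,-0.008,0,1,0,0,-0.012,0,1,0,0,-0.016,0,1,0,0,-0.02,0,1,0,0,-0.02,0]
}}

```text
clock: 16.03
position: [643.7, -124.0, 103.0]
ee_rot: [0.001, 1.0, -0.0, -0.001]
contact_force: [0.7, -2.5, -2.5]
gripper_width: 44.4
```

{"api": "apply_moves", "payload": {
  "plan": [1,0,0,-0.003,0,1,0,0,-0.006,0,1,0,0,-0.009,0,1,0,0,-0.011,0,1,0,0,-0.011,0,1,0,0,-0.011,0]
}}

```text
clock: 16.53
position: [644.1, -124.4, 94.6]
ee_rot: [0.0, 1.0, -0.001, 0.0]
contact_force: [-2.8, -2.9, 6.3]
gripper_width: 44.3
```

{"api": "apply_moves", "payload": {
  "plan": [1,0,0,-0.002,0,1,0,0,-0.004,0,1,0,0,-0.004,0,1,0,0,-0.004,0]
}}

```text
clock: 16.87
position: [644.4, -124.5, 93.7]
ee_rot: [-0.0, 1.0, -0.001, 0.001]
contact_force: [-7.4, -2.4, 17.0]
gripper_width: 44.8
```

{"api": "apply_moves", "payload": {
  "plan": [1,0,0,-0.002,0,1,0,0,-0.004,0,1,0,0,-0.004,0,1,0,0,-0.004,0]
}}

```text
clock: 17.2
position: [644.6, -124.6, 93.4]
ee_rot: [-0.001, 1.0, -0.001, 0.002]
contact_force: [-13.4, -0.2, 30.5]
gripper_width: 44.5
```

{"api": "apply_moves", "payload": {
  "plan": [1,0,0,0.006,0,1,0,0,0.008,0,-1,0,0,0.008,0,-1,0,0,0.008,0,-1,0,0,0.008,0,-1,0,0,0.008,0,-1,0,0,0.008,0,-1,0,0,0.008,0]
}}

```text
clock: 17.87
position: [644.2, -123.3, 92.7]
ee_rot: [0.0, 1.0, 0.0, -0.0]
contact_force: [-0.4, -0.1, -0.2]
gripper_width: 85.4
```

{"api": "apply_moves", "payload": {
  "plan": [-1,0,0,0.03,0,-1,0,0,0.07,0,-1,0,0,0.1,0,-1,-0.03,0,0.13,0,-1,-0.06,-0.02,0.14,0,-1,-0.06,-0.02,0.14,0,-1,-0.06,-0.02,0.14,0]
}}

```text
clock: 18.45
position: [583.5, -144.0, 234.7]
ee_rot: [0.001, 1.0, 0.0, 0.002]
contact_force: [-0.7, -0.7, -0.7]
gripper_width: 85.6
```

```bash
python3 - <<'E'
from h import *
d=wrist();save('w11.png',d['color']);s=d['st'];print(s['position'],s['contact_force'],s['joints'].round(2))
spind(d,SP);chucks(d,72,[(644,-124.5)]);analyse(d,('blue','red'))
E
```

```text
[ 583.45149878 -144.04118199  234.68030149] [-0.74988381 -0.66835848 -0.70776856] [ 0.03  0.34 -0.05 -0.   -1.18 -1.6 ]
(645, -24) {'sh': (array([639.8, -28.3,  70.4]), array([644.7, -24.8,  71. ]), array([61., 61.,  8.]), 1963), 'tip': (array([643.6, -26.1, 109. ]), np.float64(112.8), array([645.7, -24.5, 108.4]), array([23.2, 23.5,  8.7]), 483)}
(644, -123) {'sh': (array([ 621.2, -127.3,   70.4]), array([ 628.6, -124.8,   70.9]), array([33., 60.,  8.]), 255), 'tip': (array([ 625.8, -127. ,  111.2]), np.float64(118.0), array([ 630.9, -124.3,  111. ]), array([20.5, 45. , 13.9]), 350)}
(542, -22) {'sh': (array([539.3, -27.2,  70.5]), array([541.5, -23.2,  70.7]), array([61., 61.,  8.]), 2685), 'tip': (array([541.2, -24.6, 109.2]), np.float64(113.3), array([541.7, -23. , 108.6]), array([23.4, 23.7,  9.3]), 660)}
(540.5, -122) {'sh': (array([ 538.3, -123.1,   70.5]), array([ 539.8, -122.5,   70.7]), array([62., 61.,  7.]), 2991), 'tip': (array([ 539.4, -123. ,  109.3]), np.float64(114.0), array([ 539.8, -122.8,  109. ]), array([23.2, 23.4,  9.9]), 644)}
(644, -124.5) top (array([ 643.4, -124.1,  139.2]), array([46., 45.,  6.]), 2437) [ 642.5 -124.3  139.9] flange (array([ 636.5, -124.3,   82.4]), array([47., 59.,  7.]), 863)
blue px [48. 15.] 2273 ztop 71.4 top mean [ 447.3 -393.2   70.3] bbox mid [ 447.  -394.1   70.4] size [13. 20.  6.]
blue px [154.  20.] 2402 ztop 71.9 top mean [ 452.2 -303.4   70.7] bbox mid [ 451.2 -306.    70.7] size [20. 44.  6.]
blue px [348. 242.] 3136 ztop 141.3 top mean [ 640.1 -124.6  140.1] bbox mid [ 643.1 -124.3  139.8] size [44. 43.  5.]
red px [173. 261.] 2551 ztop 27.3 top mean [ 703.4 -326.9   26. ] bbox mid [ 704.3 -314.8   25.8] size [ 42. 104.   5.]
red px [155. 296.] 833 ztop 27.5 top mean [ 744.6 -349.1   26. ] bbox mid [ 746.  -345.9   25.9] size [38. 50.  4.]
```

View pics/w11.png

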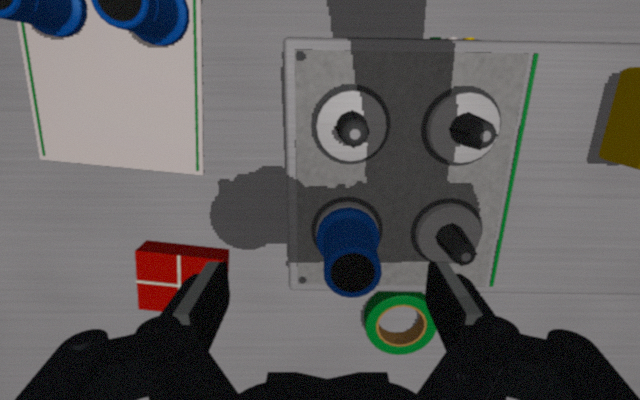

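Chuck A is seated: its top at (352,270) reads 139.9 mm, against 70.4 mm when it stood on the mat. Next is chuck B.

{"api": "apply_moves", "payload": {
  "plan": [-1,-0.03,-0.03,0,0,-1,-0.06,-0.06,0,0,-1,-0.09,-0.09,0,0,-1,-0.12,-0.12,0,0,-1,-0.146,-0.163,-0.03,0,-1,-0.146,-0.163,-0.06,0,-1,-0.146,-0.163,-0.09,0,-1,-0.146,-0.163,-0.105,0]
}}

```text
clock: 19.17
position: [435.1, -306.3, 122.7]
ee_rot: [0.002, 1.0, 0.002, -0.004]
contact_force: [-0.6, 0.8, 0.2]
gripper_width: 85.2
```

{"api": "apply_moves", "payload": {
  "plan": [-1,0,0,0,0,-1,0,0,0,0,-1,0,0,0,0]
}}

```text
clock: 19.42
position: [439.5, -306.8, 128.5]
ee_rot: [-0.0, 1.0, -0.0, 0.001]
contact_force: [0.1, -0.3, 1.1]
gripper_width: 85.6
```

```bash
python3 - <<'E'
from h import *
d=wrist();save('w12.png',d['color']);s=d['st'];print(s['position'],s['contact_force'],s['joints'].round(2))
chucks(d,3,[(438,-307)]);analyse(d,('blue',))
E
```

```text
[ 439.46742632 -306.75625956  128.53007473] [ 0.08699479 -0.31879344  1.06218916] [-0.31  0.33 -0.35  0.   -0.88 -1.26]
(438, -307) top (array([ 438.1, -306.8,   70.1]), array([46., 45.,  6.]), 3942) [ 437.6 -306.9   70.4] flange (array([ 428.7, -306.8,   13.3]), array([41., 59.,  7.]), 1148)
blue px [195. 182.] 4942 ztop 71.8 top mean [ 427.9 -402.7   70.6] bbox mid [ 429.6 -404.3   70.4] size [44. 45.  5.]
blue px [327. 190.] 3759 ztop 71.9 top mean [ 435.6 -306.6   70.7] bbox mid [ 438.  -306.5   70.5] size [45. 45.  5.]
```

View pics/w12.png

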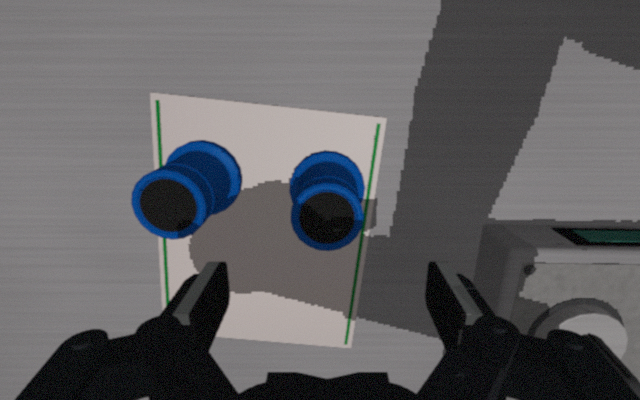

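{"api": "apply_moves", "payload": {
  "plan": [-1,-0.001,0,-0.03,0,-1,-0.001,0,-0.06,0,-1,-0.001,0,-0.09,0,-1,-0.001,0,-0.104,0,-1,-0.001,0,-0.104,0,-1,-0.001,0,-0.104,0,-1,-0.001,0,-0.104,0,-1,-0.001,0,-0.104,0]
}}

```text
clock: 20.13
position: [438.7, -307.0, 26.0]
ee_rot: [0.0, 1.0, -0.001, 0.002]
contact_force: [0.9, 0.5, -0.1]
gripper_width: 85.4
```

{"api": "apply_moves", "payload": {
  "plan": [1,0,0,0,0,1,0,0,0,0,1,0,0,0,0,1,0,0,0,0,1,0,0,0,0,1,0,0,0,0,1,0,0,0,0]
}}

```text
clock: 20.72
position: [437.4, -306.7, 24.6]
ee_rot: [0.0, 1.0, -0.0, 0.0]
contact_force: [-0.5, 1.1, 5.6]
gripper_width: 44.7
```

{"api": "apply_moves", "payload": {
  "plan": [1,0,0,0.04,0,1,0,0,0.08,0,1,0,0,0.12,0,1,0,0,0.16,0,1,0.02,0.03,0.17,0,1,0.04,0.06,0.17,0,1,0.06,0.09,0.17,0,1,0.08,0.12,0.17,0]
}}

```text
clock: 21.38
position: [517.0, -185.2, 193.8]
ee_rot: [0.001, 1.0, 0.0, -0.0]
contact_force: [-0.0, 0.4, -1.6]
gripper_width: 44.4
```

{"api": "apply_moves", "payload": {
  "plan": [1,0.02,0.03,0,0,1,0.04,0.06,0,0,1,0.06,0.09,0,0,1,0.09,0.12,0,0,1,0.11,0.14,0,0,1,0.126,0.16,0,0,1,0.126,0.16,0,0,1,0.126,0.16,0,0]
}}

```text
clock: 22.05
position: [642.8, -25.4, 192.1]
ee_rot: [-0.0, 1.0, -0.0, -0.002]
contact_force: [-0.2, -0.5, -1.4]
gripper_width: 44.5
```

{"api": "apply_moves", "payload": {
  "plan": [1,0,0,0,0,1,0,0,0,0]
}}

```text
clock: 22.22
position: [642.1, -27.4, 193.5]
ee_rot: [0.001, 1.0, -0.0, -0.001]
contact_force: [-0.0, 0.4, -0.3]
gripper_width: 44.9
```

```bash
python3 - <<'E'
from h import *
d=wrist();save('w13.png',d['color']);s=d['st'];print(s['position'],s['contact_force'],s['joints'].round(2))
p=s['position'];edges(d,p[2]-21.6,p[:2],(645.6,-25));spind(d,SP[2:])
E
```

```text
[642.06914606 -27.3962448  193.52759808] [-0.01180231  0.43171696 -0.27294933] [ 0.21  0.44  0.   -0.   -1.13 -1.78]
chuck [643.9 -27.6] n 31 rms 1.5 minx 644.0
shoulder [646.3 -24.5] n 37 rms 0.5 minx 646.6
(542, -22) {'sh': (array([541.3, -22.7,  70.5]), array([541.8, -22.6,  70.6]), array([61., 61.,  7.]), 4914), 'tip': (array([542.3, -22.8, 109.4]), np.float64(113.4), array([542.3, -22.6, 108.7]), array([23.3, 22.8,  9.4]), 1102)}
(540.5, -122) {'sh': (array([ 540. , -118.2,   70.5]), array([ 540.2, -122.1,   70.9]), array([62., 62.,  8.]), 4370), 'tip': (array([ 540.6, -120.7,  109.3]), np.float64(113.6), array([ 540.4, -122.6,  108.8]), array([23.3, 24. ,  9.5]), 1137)}
```

View pics/w13.png

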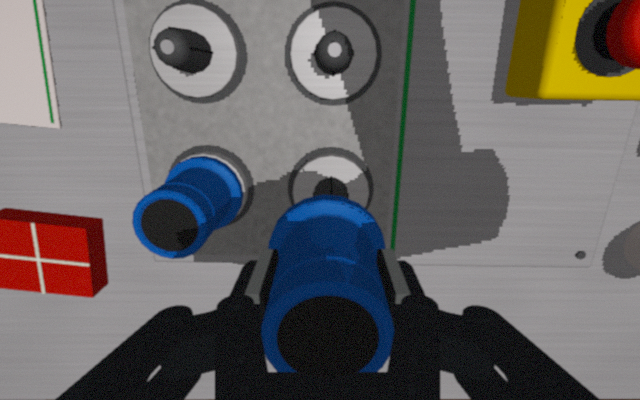

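{"api": "apply_moves", "payload": {
  "plan": [1,0.003,0.0026,-0.02,0,1,0.003,0.0026,-0.04,0,1,0.003,0.0026,-0.05,0,1,0.003,0.0026,-0.05,0,1,0.003,0.0026,-0.05,0,1,0.003,0.0026,-0.05,0]
}}

```text
clock: 22.77
position: [646.7, -24.4, 145.4]
ee_rot: [0.001, 1.0, -0.0, 0.001]
contact_force: [0.5, 0.0, -0.9]
gripper_width: 44.8
```

```bash
python3 - <<'E'
from h import *
d=wrist();s=d['st'];print(s['position'],s['contact_force'],s['joints'].round(2))
p=s['position'];edges(d,p[2]-21.6,p[:2],(645.6,-25));s=arm.read_state();print(s['position'])
E
```

```text
[646.74932318 -24.35516404 145.36206711] [ 0.4770471   0.01442076 -0.91796176] [ 0.21  0.49 -0.05  0.   -1.03 -1.78]
chuck [648.6 -24.6] n 31 rms 1.5 minx 648.7
shoulder [646.3 -24.5] n 32 rms 0.35 minx 646.5
[646.86526589 -24.17872838 145.57244722]
```

{"api": "apply_moves", "payload": {
  "plan": [1,-0.0016,-0.0004,-0.004,0,1,-0.0016,-0.0004,-0.008,0,1,-0.0016,-0.0004,-0.012,0,1,-0.0016,-0.0004,-0.016,0,1,-0.0016,-0.0004,-0.02,0,1,-0.0016,-0.0004,-0.02,0]
}}

```text
clock: 23.32
position: [643.7, -24.4, 122.6]
ee_rot: [0.001, 1.0, -0.0, -0.001]
contact_force: [-0.1, -0.4, -1.7]
gripper_width: 44.6
```

{"api": "apply_moves", "payload": {
  "plan": [1,0.0005,0,-0.004,0,1,0.0005,0,-0.008,0,1,0.0005,0,-0.012,0,1,0.0005,0,-0.016,0,1,0.0005,0,-0.02,0,1,0.0005,0,-0.02,0]
}}

```text
clock: 23.82
position: [644.4, -24.4, 102.8]
ee_rot: [0.001, 1.0, -0.0, -0.001]
contact_force: [-0.0, -0.2, -1.8]
gripper_width: 44.7
```

{"api": "apply_moves", "payload": {
  "plan": [1,0,0,-0.003,0,1,0,0,-0.006,0,1,0,0,-0.009,0,1,0,0,-0.012,0,1,0,0,-0.014,0,1,0,0,-0.014,0,1,0,0,-0.014,0]
}}

```text
clock: 24.4
position: [645.2, -24.6, 93.7]
ee_rot: [-0.0, 1.0, -0.0, 0.001]
contact_force: [-6.7, -0.2, 13.6]
gripper_width: 44.8
```

{"api": "apply_moves", "payload": {
  "plan": [1,0,0,-0.002,0,1,0,0,-0.004,0,1,0,0,-0.005,0,1,0,0,-0.005,0,1,0,0,-0.005,0]
}}

```text
clock: 24.82
position: [645.6, -24.7, 93.4]
ee_rot: [-0.001, 1.0, -0.001, 0.002]
contact_force: [-14.9, 2.5, 32.0]
gripper_width: 44.5
```

{"api": "apply_moves", "payload": {
  "plan": [1,0,0,0.006,0,1,0,0,0.008,0,-1,0,0,0.008,0,-1,0,0,0.008,0,-1,0,0,0.008,0,-1,0,0,0.008,0,-1,0,0,0.008,0,-1,0,0,0.008,0]
}}

```text
clock: 25.48
position: [645.0, -24.3, 92.5]
ee_rot: [0.0, 1.0, -0.0, -0.0]
contact_force: [-1.3, 0.2, -0.4]
gripper_width: 85.5
```

{"api": "apply_moves", "payload": {
  "plan": [-1,0,0,0.03,0,-1,0,0,0.07,0,-1,0,0,0.1,0,-1,-0.03,0,0.13,0,-1,-0.06,-0.02,0.14,0,-1,-0.06,-0.02,0.14,0,-1,-0.06,-0.02,0.14,0]
}}

```text
clock: 26.07
position: [584.3, -44.8, 234.7]
ee_rot: [0.001, 1.0, 0.0, 0.002]
contact_force: [-0.0, 0.4, -1.0]
gripper_width: 85.0
```

```bash
python3 - <<'E'
from h import *
d=wrist();save('w14.png',d['color']);s=d['st'];print(s['position'],s['contact_force'],s['joints'].round(2))
spind(d,SP[2:]);chucks(d,72,[(644,-124.5),(645.5,-24.7)]);analyse(d,('blue','red'))
E
```

```text
[584.33074894 -44.84776524 234.66734288] [-0.04745913  0.39780249 -0.95828761] [ 0.2   0.31 -0.09 -0.   -1.16 -1.77]
(542, -22) {'sh': (array([540.1, -23. ,  70.5]), array([541.7, -22.5,  70.9]), array([62., 62.,  7.]), 2971), 'tip': (array([541.1, -23. , 109.3]), np.float64(113.3), array([541.7, -22.8, 108.6]), array([22.7, 23.4,  9.3]), 643)}
(540.5, -122) {'sh': (array([ 538. , -120.1,   70.4]), array([ 540.2, -122.2,   71. ]), array([61., 61.,  8.]), 2850), 'tip': (array([ 539.4, -121.2,  109.3]), np.float64(114.1), array([ 540.5, -122.6,  109.1]), array([23.3, 23.8, 10. ]), 647)}
(644, -124.5) top (array([ 643. , -123.6,  139.2]), array([46., 46.,  6.]), 1612) [ 638.9 -118.8  139.8] flange (array([ 640.1, -123.8,   82.5]), array([54., 60.,  7.]), 888)
(645.5, -24.7) top (array([645.3, -24.5, 139. ]), array([46., 45.,  6.]), 2427) [644.5 -24.4 139.7] flange (array([638.5, -24.4,  82.4]), array([47., 59.,  7.]), 853)
blue px [242. 240.] 3192 ztop 141.1 top mean [ 635.9 -118.7  140. ] bbox mid [ 643.  -123.3  139.8] size [45. 44.  5.]
blue px [349. 244.] 3185 ztop 141.2 top mean [643.1 -25.1 140. ] bbox mid [645.7 -25.  139.7] size [46. 43.  5.]
blue px [630. 286.] 783 ztop 59.2 top mean [730.  292.1  58. ] bbox mid [729.7 293.3  58.5] size [28.  8.  6.]
red px [603. 124.] 3263 ztop 143.4 top mean [531.5 144.7 141.9] bbox mid [531.4 146.1 142.2] size [41. 40.  6.]
red px [105. 273.] 4790 ztop 27.2 top mean [ 720.7 -307.7   25.9] bbox mid [ 728.1 -314.2   25.6] size [ 89. 103.   5.]
red px [ 73. 297.] 966 ztop 27.2 top mean [ 746.4 -346.3   26. ] bbox mid [ 746.5 -346.    26. ] size [39. 48.  4.]
```

View pics/w14.png

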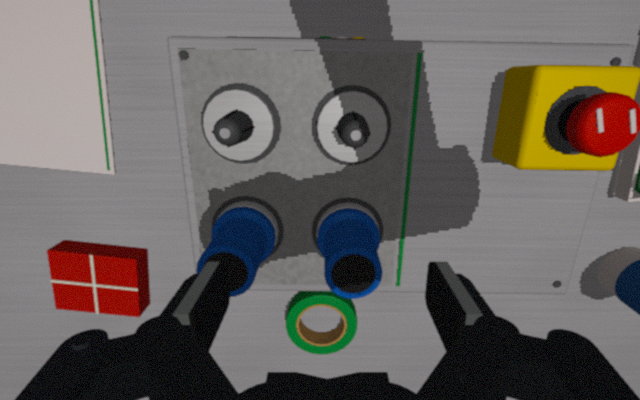

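Both chucks are home, with their tops level at 139.8 and 139.7 mm. Now chuck C.

{"api": "apply_moves", "payload": {
  "plan": [-1,-0.02,-0.035,0,0,-1,-0.04,-0.07,0,0,-1,-0.06,-0.1,0,0,-1,-0.08,-0.14,0,0,-1,-0.1,-0.18,0,0,-1,-0.12,-0.21,0,0,-1,-0.13,-0.24,0,0,-1,-0.14,-0.27,0,0]
}}

```text
clock: 26.78
position: [444.3, -315.9, 231.7]
ee_rot: [0.001, 1.0, 0.0, -0.001]
contact_force: [0.5, 0.2, 0.1]
gripper_width: 85.3
```

```bash
python3 - <<'E'
from h import *
d=wrist();save('w15.png',d['color']);s=d['st'];print(s['position'],s['contact_force'],s['joints'].round(2))
analyse(d,('blue',))
E
```

```text
[ 444.31082272 -315.89578916  231.74451998] [0.45392737 0.19044439 0.1259312 ] [-0.32  0.25 -0.19 -0.   -1.14 -1.25]
blue px [242. 149.] 2074 ztop 72.1 top mean [ 428.7 -403.    70.7] bbox mid [ 430.1 -404.1   70.7] size [45. 45.  5.]
blue px [618. 359.] 1246 ztop 135.0 top mean [627.1 -37.  134.2] bbox mid [627.  -36.3 134.9] size [4. 6. 8.]
```

View pics/w15.png

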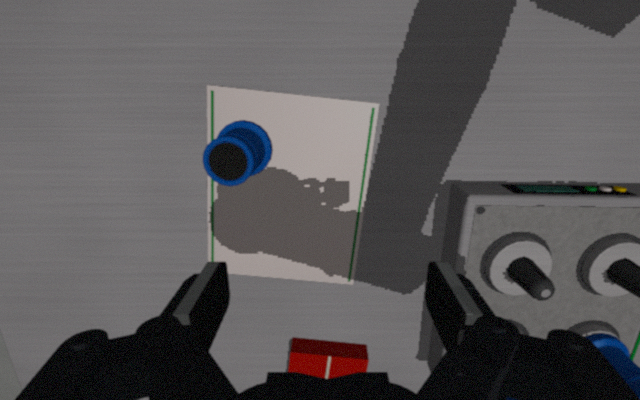

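Chuck C hasn't moved and stands at (230,160). I'll hover over it.

{"api": "apply_moves", "payload": {
  "plan": [-1,-0.01,-0.03,-0.02,0,-1,-0.014,-0.06,-0.04,0,-1,-0.014,-0.088,-0.06,0,-1,-0.014,-0.088,-0.09,0,-1,-0.014,-0.088,-0.1,0,-1,-0.014,-0.088,-0.1,0,-1,-0.014,-0.088,-0.1,0,-1,-0.014,-0.088,-0.1,0]
}}

```text
clock: 27.5
position: [432.3, -402.4, 134.4]
ee_rot: [-0.0, 1.0, -0.001, 0.001]
contact_force: [-0.3, -0.0, -0.4]
gripper_width: 85.5
```

```bash
python3 - <<'E'
from h import *
d=wrist();s=d['st'];print(s['position'],s['contact_force'],s['joints'].round(2))
chucks(d,3,[(430,-404)])
E
```

```text
[ 432.28995664 -402.374837    134.36188801] [-0.28550571 -0.04755009 -0.38588964] [-0.48  0.41 -0.21  0.   -0.94 -1.1 ]
(430, -404) top (array([ 430.2, -404.8,   70.2]), array([46., 46.,  6.]), 3777) [ 429.5 -404.7   70.4] flange (array([ 420.4, -404.6,   13.3]), array([42., 59.,  7.]), 1091)
```

{"api": "apply_moves", "payload": {
  "plan": [-1,-0.0015,-0.0015,-0.03,0,-1,-0.0015,-0.0015,-0.06,0,-1,-0.0015,-0.0015,-0.09,0,-1,-0.0015,-0.0015,-0.109,0,-1,-0.0015,-0.0015,-0.109,0,-1,-0.0015,-0.0015,-0.109,0,-1,-0.0015,-0.0015,-0.109,0,-1,-0.0015,-0.0015,-0.109,0]
}}

```text
clock: 28.22
position: [431.2, -404.6, 26.5]
ee_rot: [0.0, 1.0, -0.001, 0.002]
contact_force: [-0.8, 0.5, 0.7]
gripper_width: 85.5
```

{"api": "apply_moves", "payload": {
  "plan": [1,0,0,0,0,1,0,0,0,0,1,0,0,0,0,1,0,0,0,0,1,0,0,0,0,1,0,0,0,0,1,0,0,0,0]
}}

```text
clock: 28.8
position: [429.8, -404.0, 24.8]
ee_rot: [0.0, 1.0, -0.0, 0.0]
contact_force: [-0.3, 0.8, 5.5]
gripper_width: 45.0
```

{"api": "apply_moves", "payload": {
  "plan": [1,0,0,0.04,0,1,0,0,0.08,0,1,0,0,0.12,0,1,0.01,0.03,0.15,0,1,0.02,0.06,0.16,0,1,0.03,0.09,0.16,0,1,0.04,0.12,0.16,0,1,0.05,0.15,0.16,0]
}}

```text
clock: 29.47
position: [479.1, -252.3, 183.6]
ee_rot: [0.001, 1.0, 0.0, -0.0]
contact_force: [0.4, 0.4, -1.7]
gripper_width: 44.5
```

{"api": "apply_moves", "payload": {
  "plan": [1,0.02,0.03,0,0,1,0.04,0.06,0,0,1,0.05,0.09,0,0,1,0.06,0.12,0,0,1,0.06,0.131,0,0,1,0.06,0.131,0,0,1,0.06,0.131,-0.02,0,1,0.06,0.131,-0.04,0]
}}

```text
clock: 30.13
position: [539.7, -123.2, 144.3]
ee_rot: [0.001, 1.0, 0.0, 0.001]
contact_force: [0.2, -0.7, -1.8]
gripper_width: 44.3
```

{"api": "apply_moves", "payload": {
  "plan": [1,0,0,0,0,1,0,0,0,0,1,0,0,0,0,1,0,0,0,0]
}}

```text
clock: 30.47
position: [540.1, -123.5, 145.2]
ee_rot: [0.001, 1.0, -0.0, 0.001]
contact_force: [0.4, 0.0, -1.6]
gripper_width: 44.5
```

```bash
python3 - <<'E'
from h import *
d=wrist();save('w16.png',d['color']);s=d['st'];print(s['position'],s['contact_force'],s['joints'].round(2))
p=s['position'];edges(d,p[2]-21.8,p[:2],(540.4,-122.6))
E
```

```text
[ 540.14204099 -123.47083591  145.23396271] [ 0.39367056  0.03920827 -1.57614529] [ 0.07  0.34 -0.29  0.   -0.93 -1.64]
chuck [ 541.4 -123.8] n 31 rms 1.5 minx 541.7
shoulder [ 540.6 -122.7] n 31 rms 0.33 minx 540.8
```

View pics/w16.png

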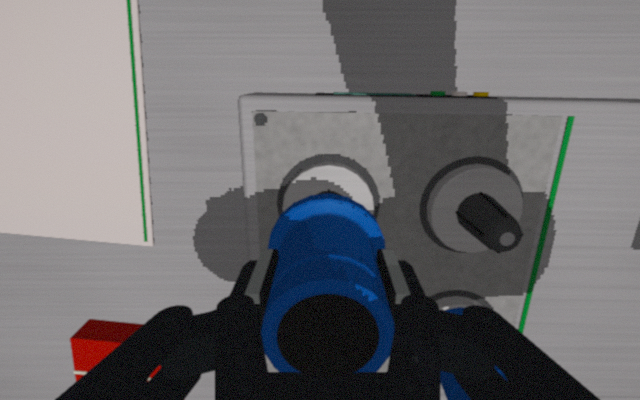

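{"api": "apply_moves", "payload": {
  "plan": [1,0,0.0009,-0.004,0,1,0,0.0009,-0.008,0,1,0,0.0009,-0.012,0,1,0,0.0009,-0.016,0,1,0,0.0009,-0.02,0,1,0,0.0009,-0.022,0,1,0,0.0009,-0.022,0]
}}

```text
clock: 31.1
position: [539.0, -121.9, 121.1]
ee_rot: [0.001, 1.0, -0.0, -0.001]
contact_force: [0.3, 0.2, -1.5]
gripper_width: 44.9
```

{"api": "apply_moves", "payload": {
  "plan": [1,0,0,-0.004,0,1,0,0,-0.008,0,1,0,0,-0.012,0,1,0,0,-0.016,0,1,0,0,-0.02,0,1,0,0,-0.02,0]
}}

```text
clock: 31.6
position: [539.2, -122.3, 101.1]
ee_rot: [0.001, 1.0, -0.0, -0.0]
contact_force: [1.2, -2.8, -3.6]
gripper_width: 44.7
```

{"api": "apply_moves", "payload": {
  "plan": [1,0,0,-0.003,0,1,0,0,-0.006,0,1,0,0,-0.009,0,1,0,0,-0.012,0,1,0,0,-0.014,0,1,0,0,-0.014,0,1,0,0,-0.014,0]
}}

```text
clock: 32.18
position: [540.2, -122.6, 93.4]
ee_rot: [-0.0, 1.0, -0.001, 0.002]
contact_force: [-10.1, 0.2, 27.8]
gripper_width: 44.5
```

{"api": "apply_moves", "payload": {
  "plan": [1,0,0,-0.001,0,1,0,0,-0.002,0,1,0,0,-0.002,0,1,0,0,-0.002,0]
}}

```text
clock: 32.52
position: [540.3, -122.7, 93.3]
ee_rot: [-0.001, 1.0, -0.001, 0.002]
contact_force: [-13.9, 2.2, 36.1]
gripper_width: 44.7
```

{"api": "apply_moves", "payload": {
  "plan": [1,0,0,0.006,0,1,0,0,0.009,0,-1,0,0,0.009,0,-1,0,0,0.009,0,-1,0,0,0.009,0,-1,0,0,0.009,0,-1,0,0,0.009,0,-1,0,0,0.009,0]
}}

```text
clock: 33.18
position: [539.5, -121.8, 94.7]
ee_rot: [0.0, 1.0, 0.0, -0.0]
contact_force: [-0.1, -0.3, 0.5]
gripper_width: 85.8
```

{"api": "apply_moves", "payload": {
  "plan": [-1,0,0,0.03,0,-1,0,0,0.07,0,-1,0,0,0.1,0,-1,-0.03,0.02,0.13,0,-1,-0.06,0.05,0.14,0,-1,-0.06,0.05,0.14,0,-1,-0.06,0.05,0.14,0,-1,-0.06,0.05,0.14,0]
}}

```text
clock: 33.85
position: [479.4, -71.7, 235.2]
ee_rot: [-0.0, 1.0, 0.0, 0.001]
contact_force: [0.8, -0.4, 0.2]
gripper_width: 85.8
```

```bash
python3 - <<'E'
from h import *
d=wrist();save('w17.png',d['color']);s=d['st'];print(s['position'],s['contact_force'],s['joints'].round(2))
spind(d,[SP[2]]);chucks(d,72,[(644,-124.5),(645.5,-24.7),(540.4,-122.6)]);analyse(d,('blue','red'))
d=arm.get_image('scene');save('s17.png',d['color'])
d=arm.get_image('top');save('t17.png',d['color']);analyse(d,('blue',))
E
```

```text
[479.4289528  -71.66627176 235.2397432 ] [ 0.8298461  -0.42002401  0.2373875 ] [ 0.19  0.14 -0.32  0.   -1.11 -1.76]
(542, -22) {'sh': (array([535.6, -24.3,  70.3]), array([541.2, -22.6,  71. ]), array([62., 61.,  8.]), 1949), 'tip': (array([539.5, -23.1, 109.1]), np.float64(113.3), array([541.8, -22.3, 108.7]), array([24.2, 23. ,  9.2]), 458)}
(644, -124.5) top (array([ 637.8, -124.2,  138.9]), array([35., 45.,  6.]), 1055) [ 634.7 -127.2  139.5] flange (array([ 637.3, -123.9,   82.5]), array([50., 59.,  7.]), 759)
(645.5, -24.7) top (array([637.7, -23.8, 138.8]), array([32., 45.,  6.]), 873) [634.5 -20.9 139.4] flange (array([639.3, -24.7,  82.5]), array([50., 59.,  7.]), 748)
(540.4, -122.6) top (array([ 539.3, -121.9,  139.8]), array([46., 46.,  8.]), 2501) [ 538.3 -121.9  141.1] flange (array([ 534.7, -122.2,   82.5]), array([51., 59.,  7.]), 863)
blue px [271. 244.] 3265 ztop 142.6 top mean [ 536.6 -121.6  141.5] bbox mid [ 539.1 -122.2  141.3] size [45. 44.  5.]
blue px [274. 337.] 3119 ztop 140.8 top mean [ 631.  -126.3  139.7] bbox mid [ 637.9 -124.2  139.5] size [35. 44.  5
[... 212 characters left out ...]
 [27.  6.  7.]
red px [603. 259.] 2357 ztop 143.2 top mean [530.2 144.7 141.7] bbox mid [530.4 146.  141.7] size [40. 40.  5.]
red px [118. 325.] 831 ztop 290.7 top mean [ 469.  -136.8  291.7] bbox mid [ 469.1 -136.6  291.7] size [6. 8. 5.]
blue px [180. 161.] 210 ztop 176.3 top mean [715.8 325.3 174.2] bbox mid [716.9 324.8 175.6] size [50. 35.  7.]
blue px [328. 193.] 301 ztop 145.0 top mean [643.9 -23.4 143. ] bbox mid [645.3 -23.3 144.4] size [41. 43.  7.]
blue px [367. 193.] 304 ztop 145.2 top mean [ 643.9 -122.4  143.3] bbox mid [ 643.4 -124.   145. ] size [42. 44.  8.]
blue px [366. 228.] 142 ztop 146.4 top mean [ 552.2 -124.8  144.4] bbox mid [ 549.5 -122.1  145.8] size [27. 41.  7.]
```

View pics/w17.png

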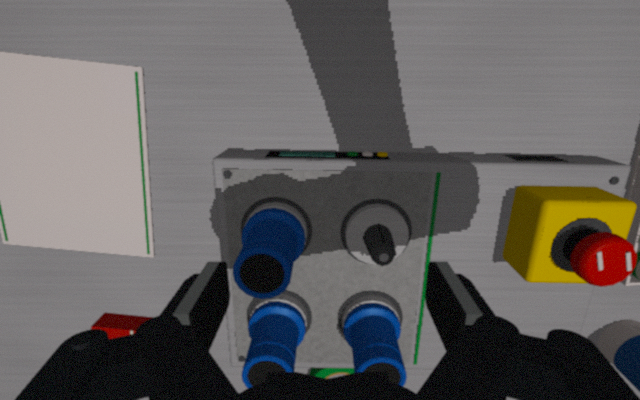

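View pics/s17.png

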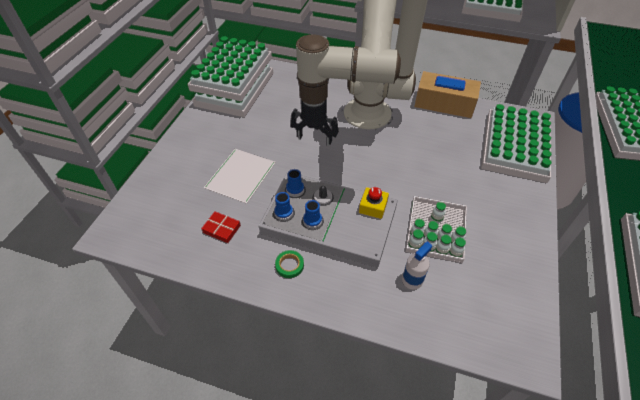

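C's top reads about 1.5 mm higher than the other two, so it probably lifted slightly when I unloaded before opening. I'll press it home from above with closed fingers.

{"api": "apply_moves", "payload": {
  "plan": [1,0.03,-0.02,0,0,1,0.06,-0.05,0,0,1,0.061,-0.051,-0.03,0,1,0.061,-0.051,-0.06,0,1,0.061,-0.051,-0.075,0,1,0.061,-0.051,-0.075,0,1,0.061,-0.051,-0.075,0,1,0.061,-0.051,-0.075,0]
}}

```text
clock: 34.67
position: [541.6, -123.4, 160.7]
ee_rot: [0.001, 1.0, -0.0, 0.001]
contact_force: [1.0, -0.5, 0.5]
gripper_width: -0.5
```

{"api": "apply_moves", "payload": {
  "plan": [1,0,0,-0.006,0,1,0,0,-0.012,0,1,0,0,-0.016,0,1,0,0,-0.016,0,1,0,0,-0.016,0,1,0,0,-0.016,0]
}}

```text
clock: 35.17
position: [540.4, -122.9, 144.1]
ee_rot: [0.0, 1.0, -0.0, 0.0]
contact_force: [0.3, -0.1, 0.2]
gripper_width: 0.2
```

{"api": "apply_moves", "payload": {
  "plan": [1,0,0,-0.002,0,1,0,0,-0.004,0,1,0,0,-0.006,0,1,0,0,-0.008,0,1,0,0,-0.008,0]
}}

```text
clock: 35.58
position: [541.9, -123.4, 141.7]
ee_rot: [-0.001, 1.0, -0.001, 0.002]
contact_force: [-7.3, 3.3, 23.4]
gripper_width: 0.0
```

{"api": "apply_moves", "payload": {
  "plan": [1,0,0,-0.002,0,1,0,0,-0.003,0,1,0,0,-0.003,0,1,0,0,-0.003,0]
}}

```text
clock: 35.92
position: [542.2, -123.6, 141.5]
ee_rot: [-0.001, 1.0, -0.002, 0.003]
contact_force: [-12.4, 4.8, 36.2]
gripper_width: 0.2
```

{"api": "apply_moves", "payload": {
  "plan": [1,0,0,0.02,0,1,0,0,0.05,0,1,-0.03,0.02,0.08,0,1,-0.06,0.05,0.105,0,-1,-0.06,0.05,0.105,0,-1,-0.06,0.05,0.105,0,-1,-0.06,0.05,0.105,0,-1,-0.06,0.05,0.105,0]
}}

```text
clock: 36.58
position: [480.5, -73.1, 237.1]
ee_rot: [0.001, 1.0, -0.0, -0.001]
contact_force: [0.3, -0.2, -0.7]
gripper_width: 48.1
```

```bash
python3 - <<'E'
from h import *
d=wrist();save('w18.png',d['color']);s=d['st'];print(s['position'],s['contact_force'],s['gripper_width'])
chucks(d,72,[(644,-124.5),(645.5,-24.7),(540.4,-122.6)]);analyse(d,('blue','red'))
E
```

```text
[480.49132399 -73.08511092 237.05609706] [ 0.25556875 -0.15261742 -0.73265752] 48.06062784982214
(644, -124.5) top (array([ 631.7, -115.5,  138.8]), array([25., 29.,  6.]), 566) [ 630.7 -116.9  139.4] flange (array([ 638.1, -112.6,   82.5]), array([50., 37.,  7.]), 489)
(645.5, -24.7) top (array([633.3, -31.1, 138.9]), array([23., 31.,  6.]), 554) [631.8 -29.8 139.4] flange (array([639.8, -33.8,  82.5]), array([49., 40.,  7.]), 525)
(540.4, -122.6) top (array([ 538.7, -122.4,  138.7]), array([44., 45.,  6.]), 1030) [ 533.9 -116.2  139.1] flange (array([ 535. , -122.1,   82.5]), array([52., 59.,  7.]), 854)
blue px [275. 237.] 2872 ztop 140.4 top mean [ 531.2 -117.6  139.3] bbox mid [ 538.7 -122.6  139. ] size [43. 45.  5.]
blue px [283. 334.] 2214 ztop 141.8 top mean [ 627.8 -114.9  139.7] bbox mid [ 630.7 -115.9  139.9] size [20. 27.  4.]
blue px [370. 335.] 2402 ztop 140.7 top mean [628.7 -31.8 139.4] bbox mid [632.9 -31.3 139.3] size [21. 31.  5.]
blue px [630. 358.] 724 ztop 62.1 top mean [729.5 291.8  61.3] bbox mid [728.9 292.5  61.5] size [23.  6.  7.]
red px [603. 256.] 2354 ztop 143.1 top mean [530.2 144.6 141.7] bbox mid [531.  146.1 141.7] size [40. 41.  5.]
red px [114. 329.] 1167 ztop 27.1 top mean [ 699.5 -345.3   25.8] bbox mid [ 703.2 -339.7   25.6] size [40. 51.  5.]
```

View pics/w18.png

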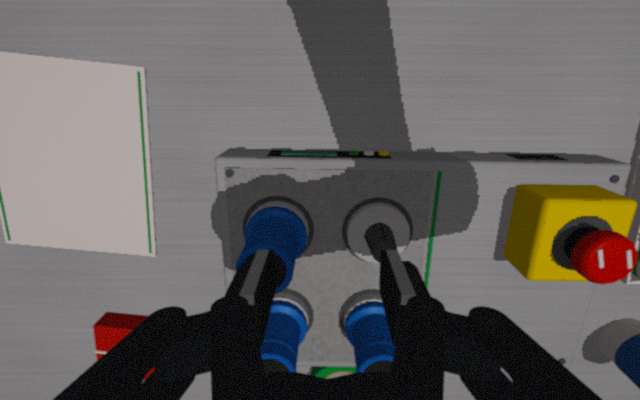

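C is now level with the others. I'll press A and B from the top as well, as a margin check.

{"api": "apply_moves", "payload": {
  "plan": [1,0.04,-0.02,0,0,1,0.08,-0.04,0,0,1,0.12,-0.051,0,0,1,0.16,-0.051,-0.02,0,1,0.163,-0.051,-0.05,0,1,0.163,-0.051,-0.08,0,1,0.163,-0.051,-0.08,0,1,0.163,-0.051,-0.08,0]
}}

```text
clock: 37.3
position: [642.3, -124.9, 154.5]
ee_rot: [0.001, 1.0, -0.0, -0.004]
contact_force: [0.3, -0.4, 0.5]
gripper_width: -0.2
```

{"api": "apply_moves", "payload": {
  "plan": [1,0,0,-0.006,0,1,0,0,-0.01,0,1,0,0,-0.013,0,1,0,0,-0.013,0,1,0,0,-0.013,0,1,0,0,-0.013,0]
}}

```text
clock: 37.8
position: [643.7, -123.9, 146.0]
ee_rot: [0.0, 1.0, -0.0, 0.001]
contact_force: [0.2, -1.0, 0.1]
gripper_width: 0.2
```

{"api": "apply_moves", "payload": {
  "plan": [1,0,0,-0.002,0,1,0,0,-0.004,0,1,0,0,-0.006,0,1,0,0,-0.009,0,1,0,0,-0.01,0,1,0,0,-0.01,0]
}}

```text
clock: 38.3
position: [644.7, -124.5, 141.7]
ee_rot: [-0.001, 1.0, -0.001, 0.003]
contact_force: [-6.7, 3.3, 21.9]
gripper_width: -0.2
```

{"api": "apply_moves", "payload": {
  "plan": [1,0,0,-0.002,0,1,0,0,-0.002,0,1,0,0,-0.002,0]
}}

```text
clock: 38.55
position: [644.9, -124.6, 141.6]
ee_rot: [-0.001, 1.0, -0.002, 0.003]
contact_force: [-8.9, 3.3, 28.8]
gripper_width: -0.1
```

{"api": "apply_moves", "payload": {
  "plan": [1,0,0,0.015,0,1,0,0,0.025,0,1,0,0.03,0.025,0,1,0.001,0.07,0.025,0,1,0.001,0.1,0.022,0,1,0.001,0.1,0.015,0,1,0.001,0.1,0.012,0,1,0.001,0.1,0.012,0]
}}

```text
clock: 39.22
position: [643.7, -23.9, 143.5]
ee_rot: [0.0, 1.0, -0.0, -0.001]
contact_force: [0.6, -0.8, -0.8]
gripper_width: 0.1
```

{"api": "apply_moves", "payload": {
  "plan": [1,0,0,-0.003,0,1,0,0,-0.006,0,1,0,0,-0.009,0,1,0,0,-0.01,0,1,0,0,-0.01,0]
}}

```text
clock: 39.63
position: [645.5, -25.3, 141.7]
ee_rot: [0.0, 1.0, -0.001, 0.002]
contact_force: [-8.2, 2.6, 22.2]
gripper_width: 0.1
```

All three tops met the fingers at 141.7 mm. I'll move to the button and pre-rotate +20°.

{"api": "apply_moves", "payload": {
  "plan": [1,0,0,0.03,0,1,0,0,0.07,0,1,-0.02,0.03,0.08,5,-1,-0.04,0.06,0.08,10,-1,-0.06,0.09,0.08,15,-1,-0.08,0.12,0.08,20,-1,-0.1,0.15,0.08,20,-1,-0.114,0.173,0.08,20]
}}

```text
clock: 40.3
position: [529.2, 149.6, 215.3]
ee_rot: [-0.173, 0.985, 0.0, 0.0]
contact_force: [-0.1, 0.2, 0.1]
gripper_width: 60.3
```

{"api": "apply_moves", "payload": {
  "plan": [-1,0,0,0,0,-1,0,0,0,0,-1,0,0,0,0,-1,0,0,0,0]
}}

```text
clock: 40.63
position: [531.0, 147.9, 214.9]
ee_rot: [-0.172, 0.985, -0.0, -0.0]
contact_force: [0.6, -0.5, 0.5]
gripper_width: 85.4
```

```bash
python3 - <<'E'
from h import *
d=wrist();save('w19.png',d['color']);s=d['st'];print(s['position'],s['contact_force'],s['gripper_width'],s['joints'].round(2),R.from_quat(s['ee_rot']).as_matrix()[:,1].round(3))
analyse(d,('red','yellow'))
E
```

```text
[531.00179276 147.90807998 214.88708308] [ 0.58748448 -0.46565353  0.49729276] 85.41372012380809 [ 0.57  0.27 -0.2   0.   -1.1  -1.79] [-0.339  0.941 -0.   ]
red px [325. 206.] 2678 ztop 143.2 top mean [530.3 146.8 141.7] bbox mid [530.4 147.  141.7] size [40. 40.  5.]
yellow px [326. 180.] 6360 ztop 109.5 top mean [524.2 144.9 108.2] bbox mid [531.1 147.2 108.1] size [79. 79.  5.]
```

View pics/w19.png

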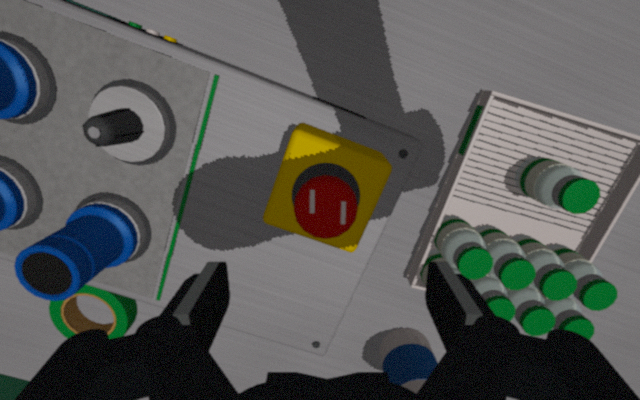

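The button head is centred between the jaws at (325,206). I'll descend and grip it.

{"api": "apply_moves", "payload": {
  "plan": [-1,0,0,-0.03,0,-1,0,0,-0.06,0,-1,0,0,-0.09,0,-1,0,0,-0.096,0,-1,0,0,-0.096,0,-1,0,0,-0.096,0,-1,0,0,-0.096,0]
}}

```text
clock: 41.27
position: [532.0, 149.4, 120.9]
ee_rot: [-0.173, 0.985, 0.0, 0.002]
contact_force: [0.4, -0.3, 0.7]
gripper_width: 85.2
```

{"api": "apply_moves", "payload": {
  "plan": [1,0,0,0,0,1,0,0,0,0,1,0,0,0,0,1,0,0,0,0,1,0,0,0,0,1,0,0,0,0]
}}

```text
clock: 41.77
position: [531.3, 147.5, 120.6]
ee_rot: [-0.173, 0.985, -0.001, 0.001]
contact_force: [1.3, -6.8, 5.5]
gripper_width: 42.0
```

Gripped at 42 mm. I'll turn it clockwise by 45°.

{"api": "apply_moves", "payload": {
  "plan": [1,0,0,0,-6,1,0,0,0,-12,1,0,0,0,-18,1,0,0,0,-24,1,0,0,0,-30,1,0,0,0,-36,1,0,0,0,-42,1,0,0,0,-44]
}}

```text
clock: 42.43
position: [531.8, 148.5, 120.8]
ee_rot: [0.21, 0.978, 0.0, 0.002]
contact_force: [0.9, -3.9, 5.8]
gripper_width: 42.1
```

{"api": "apply_moves", "payload": {
  "plan": [1,0,0,0,0,1,0,0,0,0]
}}

```text
clock: 42.6
position: [531.7, 148.5, 120.6]
ee_rot: [0.208, 0.978, 0.0, 0.002]
contact_force: [2.1, -4.9, 5.3]
gripper_width: 42.2
```

{"api": "apply_moves", "payload": {
  "plan": [-1,0,0,0,0,-1,0,0,0,0,-1,0,0,0,0,-1,0,0,0,0,-1,0,0,0,0,-1,0,0,0,0,-1,0,0,0.03,0,-1,0,0,0.06,0]
}}

```text
clock: 43.27
position: [529.1, 148.5, 177.7]
ee_rot: [0.208, 0.978, -0.002, -0.002]
contact_force: [1.5, -0.1, -0.6]
gripper_width: 85.6
```

{"api": "apply_moves", "payload": {
  "plan": [-1,0,0,0.03,0,-1,-0.03,0,0.06,8,-1,-0.06,-0.04,0.08,16,-1,-0.07,-0.07,0.08,24,-1,-0.07,-0.07,0.08,24,-1,-0.07,-0.07,0.08,24,-1,-0.07,-0.07,0.08,24,-1,-0.07,-0.07,0.08,24]
}}

```text
clock: 43.93
position: [460.8, 79.6, 258.6]
ee_rot: [0.001, 1.0, -0.0, -0.0]
contact_force: [1.0, 0.7, -0.1]
gripper_width: 85.6
```

```bash
python3 - <<'E'
from h import *
d=wrist();save('w20.png',d['color']);s=d['st'];print(s['position'],s['contact_force'],s['gripper_width'],s['joints'].round(2))
analyse(d,('red','yellow','blue','green'));chucks(d,72,[(644,-124.5),(645.5,-24.7),(540.4,-122.6)])
d=arm.get_image('scene');save('s20.png',d['color']);analyse(d,('red',))
d=arm.get_image('top');analyse(d,('red','blue'))
E
```

```text
[460.77577674  79.56125578 258.60214564] [ 0.95705877  0.74212599 -0.12483945] 85.6085183652831 [ 0.52  0.09 -0.31 -0.   -1.16 -2.09]
red px [405. 268.] 1690 ztop 150.0 top mean [529.9 145.6 148.4] bbox mid [530.5 145.4 148.4] size [39. 37.  5.]
red px [ 35. 334.] 2307 ztop 27.0 top mean [ 705.6 -315.2   25.7] bbox mid [ 707.6 -311.9   25.5] size [46. 98.  5.]
red px [ 16. 365.] 644 ztop 27.1 top mean [ 746.9 -345.9   25.7] bbox mid [ 747.7 -346.    25.4] size [39. 50.  5.]
red px [ 41. 362.] 92 ztop 330.6 top mean [447.7   7.  330.6] bbox mid [447.6   7.  330.6] size [1. 1. 1.]
yellow px [393. 230.] 4320 ztop 109.5 top mean [518.5 141.1 108.1] bbox mid [530.6 147.1 108.3] size [78. 78.  6.]
blue px [122. 253.] 3667 ztop 140.3 top mean [ 537.3 -119.4  139.1] bbox mid [ 539.4 -121.8  139.3] size [44. 46.  6.]
blue px [137. 318.] 786 ztop 113.5 top mean [ 622.3 -127.3  112.1] bbox mid [ 623.2 -127.4  112.6] size [ 5. 20.  6.]
blue px [236. 338.] 2323 ztop 141.0 top mean [636.6 -12.  139. ] bbox mid [641.9 -16.2 139.2] size [39. 29.  4.]
green px [611. 177.] 771 ztop 76.9 top mean [468.
[... 2083 characters left out ...]
[36. 48.  7.]
red px [446. 171.] 231 ztop 32.0 top mean [ 704.3 -337.5   29.7] bbox mid [ 704.  -338.9   30.7] size [36. 44.  5.]
red px [259. 238.] 175 ztop 153.8 top mean [532.8 146.7 151.8] bbox mid [531.1 145.9 153.4] size [35. 31.  7.]
blue px [180. 161.] 208 ztop 176.1 top mean [717.5 325.6 173.9] bbox mid [716.9 326.1 174.7] size [50. 33.  5.]
blue px [328. 193.] 303 ztop 144.1 top mean [644.6 -24.4 141.9] bbox mid [645.5 -24.5 143.2] size [41. 41.  6.]
blue px [367. 193.] 314 ztop 144.5 top mean [ 643.4 -123.4  142.3] bbox mid [ 643.6 -124.3  143.9] size [41. 43.  7.]
blue px [367. 234.] 312 ztop 144.8 top mean [ 541.6 -121.8  142.8] bbox mid [ 541.4 -122.3  143.7] size [43. 41.  6.]
```

View pics/w20.png

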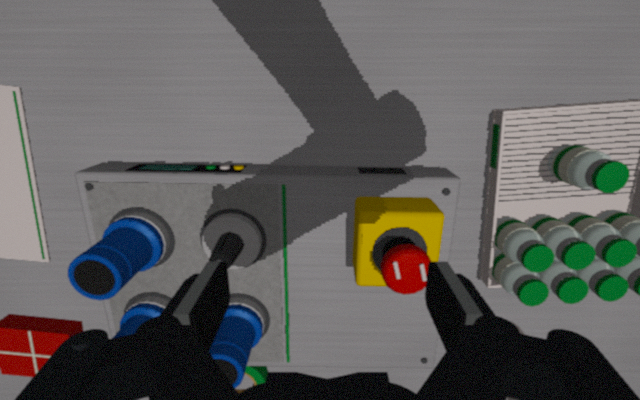

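View pics/s20.png

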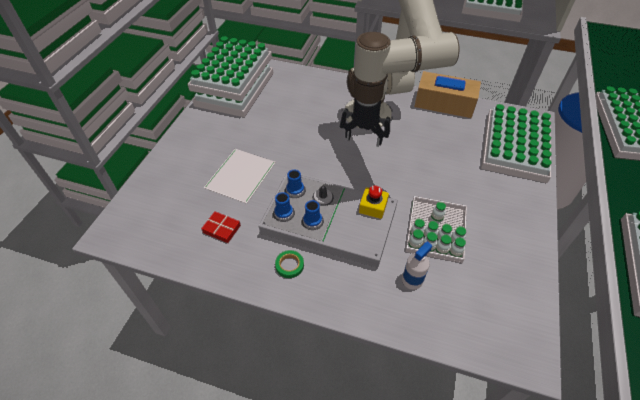

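The button is up: its top reads 150.0 mm, against 149.7 mm at the start. The chucks are level, the vial stands upright and the bystanders haven't moved, so I'm handing in.

```bash
python3 - <<'E'
from h import *
print(arm.job_done())
E
```

```text
the job is handed in; nothing more can be done
None
```

The changeover is done and handed in; the robot reported no verdict. By its clock it took about 44 s of the 210 s allowed.

- **Stop button:** I pressed it until it latched, with its top reading 143 mm afterwards. At the end I turned it 44° clockwise and let go. It sprang back up, reading 150.0 mm against 149.7 mm at the start.
- **Vial:** Only one leftover vial was present. It stands upright in the free half of the white tray, with its cap level with the fixed vials.
- **Chucks:** There were three, now on three separate spindles; the front-left spindle is empty. Each was pressed home with 30 to 36 N while gripped.
- **Seating check:** The third chuck then read about 1.5 mm higher than the other two, probably lifted slightly as I let go. I pressed it down from above and gave the other two the same press. All three tops met the fingertips at 141.7 mm, where a fully home chuck should be at 142 mm.
- **Last pictures:** From the side and above, the chucks looked upright and centred to about 1–2 mm. The card pack read within a few millimetres of its starting place, and the tape roll and spray bottle showed no visible shift. The arm was clear of everything.

The cameras disagreed with each other by 2 to 4 mm in height, and by up to about 2 mm in x depending on viewpoint. I therefore relied on finger contact heights and comparisons between similar views. No check was left failing.

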